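# Load a coin tube into a tilted carrier and screw its cap down

## Robot

A 6-joint arm with a two-finger parallel gripper is mounted at the origin on the work surface. World frame = base frame: x ahead of the robot, y to its left, z up, the work surface at z = 0. Lengths are in m, angles in degrees, forces in N, time in s.
With the tool pointing down it reaches from about 0.4 to 0.825 m from the base axis. Payload 7 kg.
Tool frame: the origin (TCP) lies on the centre line of the jaws, within the pads' length; the fingertips stand 11 mm ahead of it and the grasp point (between the pads) lies 8 mm behind it; z points along the fingers, y is the line along which they close (so a half turn about z gives the same grasp; the last joint's range is limited). The gripper opens to 88 mm and grips with 3 to 60 N. Pads are 19 mm wide; open, the fingers measure 130 mm over their backs; the gripper's body (78 mm by 193 mm) begins 47 mm behind the grasp point.
Start: joints at [84.632, 20.546, 0.682, 0, -70.136, -16.507], TCP at [0.252, 0.626, 0.208] pointing down, gripper open.
Joint ranges: [-176.03, 176.03], [-82.01, 121.73], [-58.28, 71.71], [-173.87, 95.51], [-174.79, -0.11], [-173.66, 173.66]. Speed limits (degrees/s): [136.94, 136.94, 172.46, 180, 180, 180].

## Interface

Orientations are given as [roll, pitch, yaw] about the fixed x, y, z axes, in that order (R = Rz(yaw) Ry(pitch) Rx(roll)).
In Python, from plant import r, capture, camera_model, job gives the robot as it stands.
- The arm moves only by the tool drive_tool, never from a script. Its argument "increments" is a list that holds one entry, the list of rows, each a list of 5 numbers: the gripper's target within -1 to 1 (fully open at 1, half-way at 0, shut at -1), then the shift along the tool's x, y, z scaled (see below), then the turn about the tool's z scaled (see below). In form: [[[gripper, tx, ty, tz, roll], ...]]. A call has 1 to 5 rows; each row is the pose to reach, as a shift and turn from the pose commanded when the call began, along the tool's axes at that moment, turning the shorter way round; what a row does not reach only later rows make up. The controller multiplies each number of a shift by 120 mm and each number of a turn by 360 degrees. A row lasts 1/8 s, in which the tool goes at most 62.5 mm and 10.7 degrees, less where a joint would pass 70% of its speed; a pose out of reach is approached as far as the arm can. A call with a number of a shift or a turn outside -1 to 1 is refused whole. A call with a gripper value outside its range is refused whole. The fingers move at their own pace and stop on an object; "squeeze" is the grip in N (left out, the last holds). Time passes only in rows, so rows that repeat a pose let the fingers close. It gives the time, the measured TCP pose, the force, the opening and the grip force at its end, in the units of the state.
- r.get_state(): the state, without advancing time (a new reading comes with each control period).
- capture(name): name is "scene" or "top" or "wrist"; returns the picture (384x512x3 uint8, red, green, blue); there is no depth.
- camera_model(name): a dict with "camera_matrix" (3x3 intrinsics, pixels), "rvec" (rotation vector, rad) and "tvec" (3), from world to camera coordinates, as OpenCV has them. Camera axes: x right, y down, z forward; pixel columns grow to the right and rows downward; lengths in m; the calibration is good to about 2 mm. A picture is of the moment at which its call begins: read the wrist's pose just before it. camera_model takes no time and is no camera call; for the wrist camera it gives the pose at the moment of the call.
- job.close_job(): hands the job in; it is judged then, once.
The state is a dict: "time_s": time; "joints": joint angles; "qd": joint speeds; "joint_torque": joint torques, N m; "tcp_pos": TCP position; "eef_rot": TCP orientation; "contact_force": force on the tool from outside, world axes, zero at the start; "moment": the same for the moment, N m; "gripper_width": finger opening in m; "gripper_force": force on a finger pad.
Only numpy, scipy, OpenCV 4.12 (cv2) and the standard library are available. Lean on these libraries where they do the work, as an engineer would, in place of code of your own. Each camera call takes 0.05 s, during which the arm holds its last target. There are 200 camera calls.

## Task

In this cash office, slide the tall coin tube all the way into the open mouth of the tilted transport carrier. Then set the carrier's cap squarely on top of the thread (lugs resting on the ridges, not in the gaps), turn it backwards (counter-clockwise seen from above the cap) until it drops into the thread, and screw it clockwise fully home against its stop. Let go, and leave the short coin tube and the stamp where they are.

Things in the scene. Friction and masses are not known exactly. Their poses are not given: they have to be found in the camera images.
- carrier: White cylinder, 92 mm wide, 185 long, fixed in a dark steel cradle, axis 30 degrees from vertical, mouth leaning to the robot's side. Origin: centre of the mouth in the rim's plane, 195 mm above the table; z along the axis, out of the mouth; y level, x uphill. Well: 58 mm bore, 115 mm deep. Neck 68 mm outside, its four threads reach out to 85 mm. Cap's z here: on the ridges -11 mm, dropped -22, home -26.
- well (a point): Point on the carrier's axis 65 mm below the rim: where the middle of the tall coin tube comes to rest (it may lie up to 9 mm off the axis, against the wall).
- set_down (a point): At the mouth's centre, z as the carrier's, turned 15 degrees counter-clockwise (looking down at the mouth) from the carrier's frame. With the cap's bar along this x or y (within 15 degrees) its lugs rest on the four flat ridges, 9 mm below the rim; each ridge is 52 degrees long, with a stop post at its clockwise end and an open gap, 32 degrees long, at the other.
- thread_start (a point): As set_down, but turned 60 degrees counter-clockwise from the carrier's frame, so 45 backwards from set_down. With the bar along this x or y (8 degrees either way) the lugs stand in the gaps and the cap drops 11 mm onto a ledge; the next post stops it turning further back. From here turning clockwise 60 degrees takes it down 4 mm, over the first 45, under the ridges' slopes.
- home (a point): At the mouth's centre, axes as the carrier's. Fully home, the cap's bar lies along this x or y, its lugs meet the stop posts (clockwise it goes no further) and its roof lies on the rim. The posts, 5 to 26 mm below the rim, also stop the lugs passing clockwise over the ridges. All repeats every 90 degrees.
- cap: Aluminium screw cap on the table, bar up: 100 mm diameter, 31 mm tall, 92 mm bore 26 mm deep; on its flat top an upright grip bar 74 mm long (cap's x), 16 wide (y), 40 high: 71 mm in all. About 0.16 kg. Origin: centre of the lower edge; z up. Four lugs inside on +-x and +-y, 10 mm wide, 2 to 7 mm above the lower edge, in to 75 mm diameter; a rib outside marks each. Play on the thread 3.5 mm.
- coin_tube: The tall coin tube: clear rigid plastic with steel coins inside and grey ends, 40 mm diameter, 100 mm tall, standing on the table; about 0.25 kg. Origin: its middle; z along it. Held near its upper end and let go when mostly in the well, it slides the rest of the way.
- short_tube: Bystander: a coin tube like the other but only 50 mm tall, 40 mm diameter. Origin: its middle.
- stamp: Bystander: wooden hand stamp, 40 mm diameter, 80 mm tall. Origin: centre of its underside.
Not all that is in view belongs to the job. There is more than one size of the cap; the one meant has the size given above.

How it is judged (in metres and radians):
On the way, in this order (a step that is already met when the one before it is completed fails the run):
1. the tall coin tube lies at the bottom of the carrier's well (distance between coin_tube and well below 0.02 m and linear speed of coin_tube below 0.05 m/s), for 0.2 s.
2. the cap rests square on top of the thread ridges, near the set-down direction (within 17 degrees) (z of cap in the frame of carrier between -0.0145 and -0.004 m and x of cap in the frame of carrier between -0.006 and 0.006 m and y of cap in the frame of carrier between -0.006 and 0.006 m and angle between the z axis of cap and the z axis of carrier, either way round below 0.1 rad and (angle between the x axis of cap and the x axis of set_down, either way round below 0.3 rad or angle between the x axis of cap and the y axis of set_down, either way round below 0.3 rad)), for 0.2 s.
3. still on top of the ridges, the cap has been turned backwards to within 23 degrees of the thread start (z of cap in the frame of carrier between -0.0145 and -0.004 m and x of cap in the frame of carrier between -0.006 and 0.006 m and y of cap in the frame of carrier between -0.006 and 0.006 m and angle between the z axis of cap and the z axis of carrier, either way round below 0.1 rad and (angle between the x axis of cap and the x axis of thread_start, either way round below 0.4 rad or angle between the x axis of cap and the y axis of thread_start, either way round below 0.4 rad)), for 0.04 s.
4. the cap has dropped into the thread at its start (z of cap in the frame of carrier between -0.025 and -0.017 m and x of cap in the frame of carrier between -0.006 and 0.006 m and y of cap in the frame of carrier between -0.006 and 0.006 m and angle between the z axis of cap and the z axis of carrier, either way round below 0.1 rad and (angle between the x axis of cap and the x axis of thread_start, either way round below 0.4 rad or angle between the x axis of cap and the y axis of thread_start, either way round below 0.4 rad)), for 0.1 s.
At the end, for the whole second after the job is handed in: Tall tube in the well (its middle within 20 mm of the well point); cap released, at rest, square (0.08 rad), within 6 mm of the axis along x and y, lower edge 24.5 to 30 mm below the rim, its axes within 0.26 rad of the carrier's; bystanders within 30 mm of their starts (distance between coin_tube and well below 0.02 m and z of cap in the frame of carrier between -0.03 and -0.0245 m and x of cap in the frame of carrier between -0.006 and 0.006 m and y of cap in the frame of carrier between -0.006 and 0.006 m and angle between the z axis of cap and the z axis of carrier, either way round below 0.08 rad and (angle between the x axis of cap and the x axis of home, either way round below 0.26 rad or angle between the x axis of cap and the y axis of home, either way round below 0.26 rad) and linear speed of each of cap, coin_tube below 0.02 m/s and contact force between cap and the fingers below 0.1 N and distance of each of short_tube, stamp from where it was at the start of the episode below 0.03 m); the robot touches nothing.
It fails at once if short tube pushed more than 30 mm away (distance of short_tube from where it was at the start of the episode above 0.03 m).
It fails at once if stamp pushed more than 30 mm away (distance of stamp from where it was at the start of the episode above 0.03 m).
It also fails if it takes over 67 s, if anything falls off the work surface, if the arm or the gripper's body presses on something with over 40 N, if the wrist force passes 120 N, or if a joint passes its speed limit or range.

## Working session

There is one attempt and no reset: what is moved stays moved. The work goes in short steps, Python scripts to look and compute and a tool call to move; the robot and the scene stay as the last step left them, time stands still between calls to the robot, and variables do not carry over. Pictures are saved under pics/ and viewed, at most 10 in all, crops included, and the job is handed in when it is done.

Besides the shell and the picture viewer there is one more tool, called after "Call:" by a JSON object that holds its "name" and its "arguments". drive_tool: Moves the arm, as the interface text tells. Its arguments: {"type":"object","properties":{"increments":{"type":"array"},"squeeze":{"type":"number"}},"required":["increments"]}

```bash
mkdir -p pics; ls; cat > h.py <<'E'
import numpy as np,cv2
from scipy.spatial.transform import Rotation as R
from plant import r,capture,camera_model,job
def snap(n,f):
    m=camera_model(n); im=capture(n); cv2.imwrite('pics/'+f,im[:,:,::-1]); np.savez('pics/'+f+'.npz',K=m['camera_matrix'],rv=m['rvec'],tv=m['tvec']); return im
def load(f):
    d=np.load('pics/'+f+'.npz'); return cv2.imread('pics/'+f),d['K'],np.ravel(d['rv']),np.ravel(d['tv'])
def ray(f,uv):
    _,K,rv,tv=load(f); Rm=R.from_rotvec(rv).as_matrix(); d=Rm.T@np.linalg.inv(K)@[uv[0],uv[1],1]; return -Rm.T@tv,d/np.linalg.norm(d)
def onz(f,uv,z):
    o,d=ray(f,uv); return o+d*(z-o[2])/d[2]
def proj(f,P):
    _,K,rv,tv=load(f); return cv2.projectPoints(np.array(P,float).reshape(-1,3),rv,tv,K,None)[0].reshape(-1,2)
def tool(p): # world point -> tool shift mm
    s=r.get_state(); return 1000*R.from_euler('xyz',s['eef_rot'],degrees=True).inv().apply(np.array(p)-s['tcp_pos'])
E
python3 - <<'E'
from h import *
print(r.get_state())
ims=[snap(n,n+'0.png') for n in('scene','top')]
snap('wrist','wrist0.png')
cv2.imwrite('pics/both.png',np.hstack(ims)[:,:,::-1])
b=cv2.imread('pics/both.png');cv2.imwrite('pics/v0.png',cv2.resize(np.vstack([b[:,:512],b[:,512:]]),(800,1200))[:600]);cv2.imwrite('pics/v1.png',cv2.resize(b[:,512:],(800,600)))
E
```

```text
pics
{'time_s': 0.0, 'joints': array([ 8.46316470e+01,  2.05903665e+01,  6.35024251e-01, -2.05274321e-02,
       -7.01347547e+01, -1.65084399e+01]), 'qd': array([-0.02627656,  0.04210711,  0.0541444 , -0.01339819, -0.01755905,
        0.08500381]), 'joint_torque': array([-2.26565724e-03, -5.82722390e+01,  2.93057907e+01,  6.99756503e+00,
        7.07566258e-03, -1.58204384e-04]), 'tcp_pos': array([0.25132913, 0.62592283, 0.20724298]), 'eef_rot': array([ 1.79908133e+02, -7.10239452e-03, -2.18837778e+01]), 'contact_force': array([0.13424052, 0.57720131, 0.69931957]), 'moment': array([0.00970105, 0.00283306, 0.00692644]), 'gripper_force': 0.0, 'gripper_width': 0.0874357269491648}
```

View pics/v0.png

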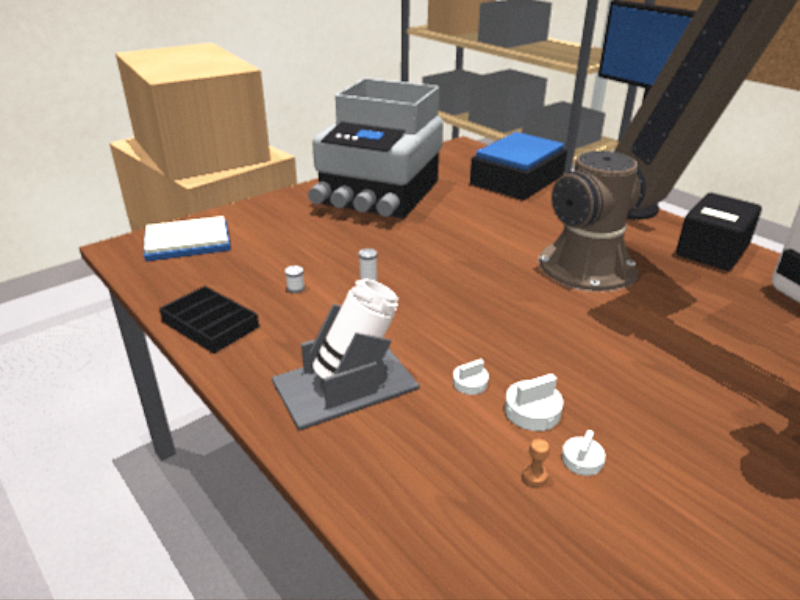

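View pics/v1.png

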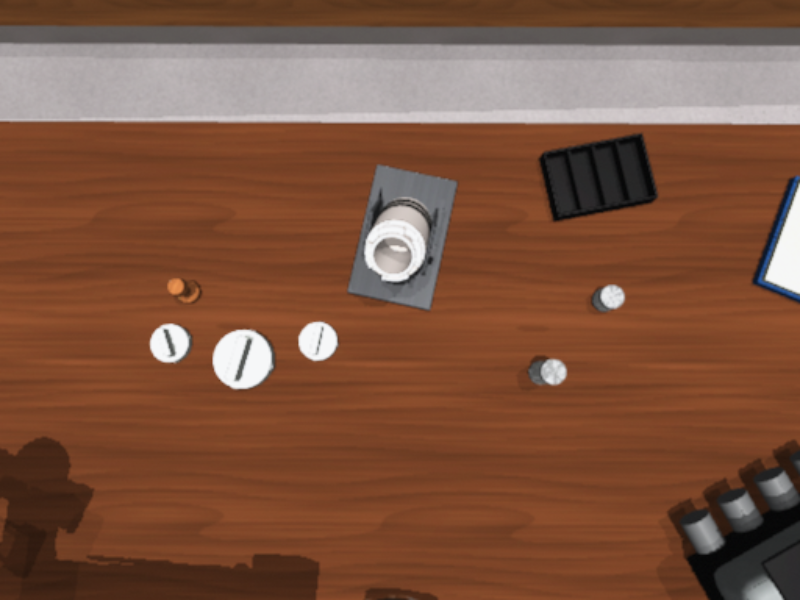

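The scene shows three caps (top view px of the 800x600 picture: (170,343), (243,359), (318,341)), the carrier mouth at (395,250), the taller tube at (548,372), the short one at (609,297) and the stamp at (180,290). The cap at (243,359) is the largest, so it is the likely 100 mm one. I'll measure it and confirm in a crop.

```bash
python3 - <<'E'
from h import *
f='top0.png';im,K,rv,tv=load(f);s=512/800
hsv=cv2.cvtColor(im,cv2.COLOR_BGR2HSV)
m=((hsv[:,:,1]<60)&(hsv[:,:,2]>120)).astype(np.uint8)
m=cv2.morphologyEx(m,cv2.MORPH_CLOSE,np.ones((5,5)))
o,_=ray(f,(0,0));print('cam',o)
n,l,st,c=cv2.connectedComponentsWithStats(m)
for i in range(1,n):
    x,y,w,h,a=st[i]
    if 60<a<3000 and y>80:
        cn=max(cv2.findContours((l==i).astype(np.uint8),0,1)[0],key=len)
        cc,rr=cv2.minEnclosingCircle(cn)
        p=[onz(f,cc,z)[:2].round(4) for z in(.031,.05,.1,.195)]
        sc=np.linalg.norm(onz(f,(cc[0]+rr,cc[1]),.031)-onz(f,cc,.031))*2000
        print(np.round(cc,1),round(rr,1),a,'dia31mm',sc.round(0),*p)
# base plate
g=((hsv[:,:,1]<60)&(hsv[:,:,2]>50)&(hsv[:,:,2]<125)).astype(np.uint8);g[:90]=0;g[210:]=0;g[:,:200]=0;g[:,310:]=0
cn=max(cv2.findContours(g,0,1)[0],key=cv2.contourArea)
b=cv2.boxPoints(cv2.minAreaRect(cn));P=np.array([onz(f,q,.01) for q in b]);print('plate',P[:,:2].round(3).tolist())
for a,b2 in((0,1),(1,2)):
    d=P[b2]-P[a];print(np.linalg.norm(d).round(3),np.degrees(np.arctan2(d[1],d[0])).round(1))
A=cv2.resize(im[180:260,90:225],None,fx=5.9,fy=5.9)[:300,:800];B=cv2.resize(im[95:205,215:300],None,fx=4,fy=2.72);B=cv2.resize(im[95:205,215:300],(464,600))
cv2.imwrite('pics/v2.png',np.hstack([cv2.resize(im[195:265,90:225],(336,174)),np.zeros((174,464,3),np.uint8)])) if 0 else None
L=np.zeros((600,336,3),np.uint8);L[:209]=cv2.resize(im[185:265,90:218],(336,209));sc,_,_,_=load('scene0.png');L[210:510]=cv2.resize(sc[175:275,190:302],(336,300))
cv2.imwrite('pics/v2.png',np.hstack([L,B]))
E
```

```text
cam [ 0.47549188 -0.01069943  1.11421306]
[258.  151.5] 47.3 2764 dia31mm 258.0 [ 0.7268 -0.0135] [ 0.7224 -0.0135] [ 0.7108 -0.0134] [ 0.6888 -0.0131]
[510. 152.] 35.0 841 dia31mm 189.0 [ 0.7291 -0.6969] [ 0.7247 -0.6849] [ 0.713  -0.6532] [ 0.6907 -0.593 ]
[391.6 189.3] 7.9 193 dia31mm 42.0 [ 0.6251 -0.373 ] [ 0.6224 -0.3667] [ 0.6155 -0.35  ] [ 0.6024 -0.3182]
[108.6 219.2] 13.1 500 dia31mm 70.0 [0.5395 0.3854] [0.5384 0.3784] [0.5355 0.3601] [0.5298 0.3254]
[203.2 218. ] 12.7 500 dia31mm 68.0 [0.5445 0.1319] [0.5433 0.1294] [0.5401 0.1228] [0.534  0.1103]
[155.1 229.4] 19.7 1157 dia31mm 105.0 [0.5132 0.2594] [0.5125 0.2547] [0.5108 0.2422] [0.5075 0.2185]
[353.9 237.3] 8.3 216 dia31mm 44.0 [ 0.496  -0.2687] [ 0.4956 -0.2642] [ 0.4947 -0.2523] [ 0.4929 -0.2297]
[498.5 309.5] 7.0 132 dia31mm 36.0 [ 0.3134 -0.6369] [ 0.3163 -0.6259] [ 0.3238 -0.597 ] [ 0.338  -0.5421]
[474.1 323.7] 7.3 134 dia31mm 37.0 [ 0.2774 -0.5719] [ 0.2809 -0.5621] [ 0.29   -0.5362] [ 0.3074 -0.4869]
[452.  341.6] 10.6 223 dia31mm 54.0 [ 0.2325 -0.513 ] [ 0.2368 -0.5042] [ 0.248 -0.481] [ 0.2693 -0.4369]
[489. 381.] 11.2 207 dia31mm 56.0 [ 0.1375 -0.6007] [ 0.1434 -0.5904] [ 0.159  -0.5631] [ 0.1887 -0.5114]
plate [[0.632, 0.086], [0.868, 0.039], [0.835, -0.11], [0.601, -0.06]]
0.241 -11.2
0.153 -102.4
```

View pics/v2.png

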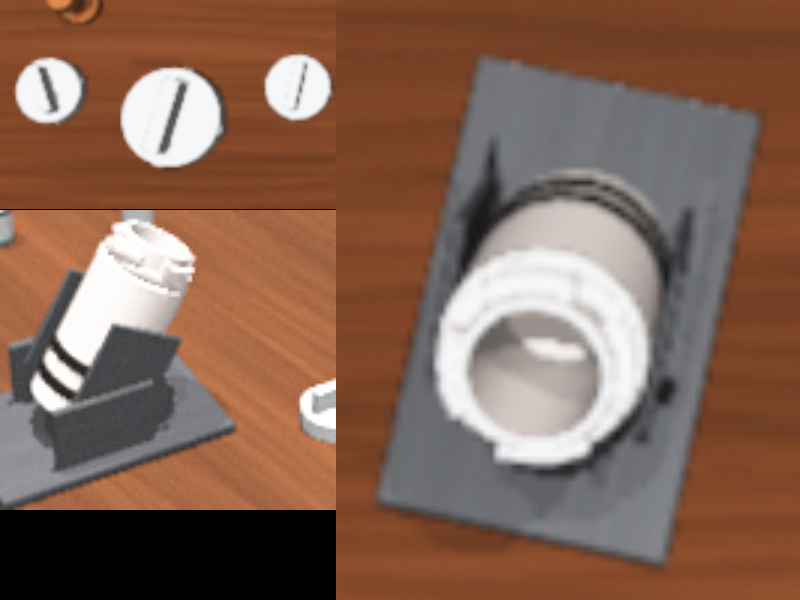

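The crop shows the middle cap's diameter as about 1.5 times its neighbours': it measures ~100 mm, against ~66–68 mm for the other two. That makes it the cap meant, at about (0.513, 0.259). The carrier mouth is at crop px (534,373), and the carrier's azimuth is about -11.5°. I'll start by moving over the cap for a wrist look on the way to the tube.

Call:
{"name": "drive_tool", "arguments": {"increments": [[[1,1,0.5,0,-0.029],[1,1,0.5,0,-0.029],[1,1,0.5,0,-0.029],[1,1,0.5,0,-0.029]]]}}

```text
time_s: 0.65
tcp_pos: [0.341, 0.5256, 0.2083]
eef_rot: [-180.0, 0.0, -11.5]
contact_force: [0.2, -0.4, 0.2]
gripper_width: 0.0876
gripper_force: 0.0
```

Call:
{"name": "drive_tool", "arguments": {"increments": [[[1,0.92,0.94,0,0],[1,0.92,0.94,0,0],[1,0.92,0.94,0,0],[1,0.92,0.94,0,0]]]}}

```text
time_s: 1.15
tcp_pos: [0.4268, 0.393, 0.2082]
eef_rot: [-180.0, 0.0, -11.5]
contact_force: [-0.1, -0.3, 0.4]
gripper_width: 0.0872
gripper_force: 0.0
```

Call:
{"name": "drive_tool", "arguments": {"increments": [[[1,0.92,0.94,0,0],[1,0.92,0.94,0,0],[1,0.92,0.94,0,0],[1,0.92,0.94,0,0],[1,0.92,0.94,0,0]]]}}

```text
time_s: 1.78
tcp_pos: [0.5119, 0.2624, 0.2079]
eef_rot: [180.0, 0.0, -11.4]
contact_force: [-0.4, 0.2, -0.3]
gripper_width: 0.0876
gripper_force: 0.0
```

```bash
python3 - <<'E'
from h import *
s=r.get_state();print(s['time_s'],s['joints'].round(1),s['tcp_pos'],s['eef_rot'])
print('mouth',onz('top0.png',(251.3,163.4),.195))
snap('wrist','w1.png');im,*_=load('w1.png');cv2.imwrite('pics/v3.png',im)
o,d=ray('w1.png',(256,192));print(o,d)
E
```

```text
1.775 [ 46.6  11.2 -12.2  -0.  -66.6  32. ] [0.51191379 0.26244559 0.2079225 ] [ 1.79999539e+02  1.31718962e-02 -1.13881430e+01]
mouth [0.66068157 0.0021743  0.195     ]
[0.58421502 0.24943172 0.38506857] [-0.25896233  0.0566459  -0.96422495]
```

View pics/v3.png

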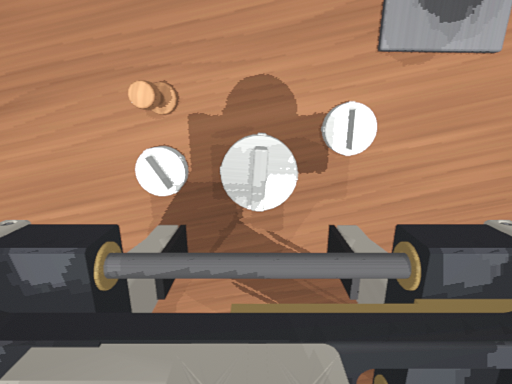

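```bash
python3 - <<'E'
from h import *
f='w1.png';im,*_=load(f);g=cv2.cvtColor(im,cv2.COLOR_BGR2GRAY);hsv=cv2.cvtColor(im,cv2.COLOR_BGR2HSV)
m=((hsv[:,:,1]<70)&(g>110)).astype(np.uint8);m[215:]=0;m[:120]=0;m[:,:215]=0;m[:,302:]=0
cn=max(cv2.findContours(m,0,1)[0],key=len);e=cv2.fitEllipse(cn);print('ell',e,onz(f,e[0],.031),onz(f,e[0],.025))
print(g[140:208:6,240:280:2])
E
```

```text
ell ((258.76031494140625, 172.08773803710938), (76.43684387207031, 76.65777587890625), 137.24830627441406) [0.51483916 0.26134137 0.031     ] [0.51366352 0.26154319 0.025     ]
[[202 247 247 244 244 244 246 245 244 244 243 243 243 244 244 245 247 250
  248 191]
 [241 243 243 243 244 245 246 235 166 166 175 182 201 226 228 234 223 224
  224 225]
 [226 237 235 224 226 208 192 191 220 220 220 225 224 223 207 227 227 227
  227 227]
 [224 223 224 225 213 192 194 195 223 220 221 224 223 217 212 228 227 226
  227 226]
 [224 224 224 224 209 192 192 200 222 221 222 224 224 215 214 223 223 223
  223 223]
 [221 221 221 221 206 189 180 214 221 222 223 225 224 199 225 225 225 225
  226 226]
 [217 218 219 221 206 191 180 218 222 222 224 223 224 202 255 255 255 255
  255 255]
 [220 217 220 220 190 188 193 221 222 222 211 189 182 255 255 255 255 255
  255 255]
 [188 191 191 189 190 190 173 192 192 190 192 191 187 255 255 255 255 255
  255 255]
 [191 190 190 189 190 189 204 208 193 210 223 192 200 255 255 255 255 255
  255 255]
 [218 218 237 221 190 181 192 194 191 189 201 255 255 255 255 255 255 255
  255 255]
 [ 98 171 219 219 255 255 213 222 223 255 255 255 255 255 255 255 255 255
  194 113]]
```

Call:
{"name": "drive_tool", "arguments": {"increments": [[[1,0.14,0.84,0,0],[1,0.14,0.84,0,0],[1,0.14,0.84,0,0]]]}}

```text
time_s: 2.2
tcp_pos: [0.5081, 0.1583, 0.2085]
eef_rot: [-180.0, -0.0, -11.5]
contact_force: [-0.2, -0.1, 0.7]
gripper_width: 0.0878
gripper_force: 0.0
```

Call:
{"name": "drive_tool", "arguments": {"increments": [[[1,0.14,0.84,0,0],[1,0.14,0.84,0,0],[1,0.14,0.84,0,0]]]}}

```text
time_s: 2.58
tcp_pos: [0.5051, 0.0564, 0.2084]
eef_rot: [-180.0, -0.0, -11.5]
contact_force: [-0.1, 0.9, 0.1]
gripper_width: 0.0878
gripper_force: 0.0
```

Call:
{"name": "drive_tool", "arguments": {"increments": [[[1,0.14,0.84,0,0],[1,0.14,0.84,0,0],[1,0.14,0.84,0,0]]]}}

```text
time_s: 2.95
tcp_pos: [0.502, -0.0455, 0.2081]
eef_rot: [180.0, -0.0, -11.5]
contact_force: [-0.1, -0.0, -0.4]
gripper_width: 0.0874
gripper_force: 0.0
```

Call:
{"name": "drive_tool", "arguments": {"increments": [[[1,0.14,0.84,0,0],[1,0.14,0.84,0,0],[1,0.14,0.84,0,0]]]}}

```text
time_s: 3.32
tcp_pos: [0.4988, -0.1475, 0.2079]
eef_rot: [180.0, 0.0, -11.5]
contact_force: [-0.7, 1.5, -1.2]
gripper_width: 0.0878
gripper_force: 0.0
```

Call:
{"name": "drive_tool", "arguments": {"increments": [[[1,0.14,0.84,0,0],[1,0.14,0.84,0,0],[1,0.14,0.84,0,0],[1,0.14,0.84,0,0]]]}}

```text
time_s: 3.82
tcp_pos: [0.4954, -0.248, 0.2079]
eef_rot: [-180.0, 0.0, -11.4]
contact_force: [0.5, 0.6, -0.2]
gripper_width: 0.0876
gripper_force: 0.0
```

```bash
python3 - <<'E'
from h import *
s=r.get_state();print(s['time_s'],s['joints'].round(1),s['tcp_pos'],s['eef_rot'])
snap('wrist','w2.png');im,*_=load('w2.png')
hsv=cv2.cvtColor(im,cv2.COLOR_BGR2HSV)
m=((hsv[:,:,1]<70)&(hsv[:,:,2]>110)).astype(np.uint8);m[215:]=0
n,l,st,c=cv2.connectedComponentsWithStats(m)
for i in range(1,n):
    if st[i][4]>150: print(st[i],c[i].round(1),onz('w2.png',c[i],.1)[:2].round(4))
cv2.imwrite('pics/v4.png',im[40:230,100:420].repeat(2,0).repeat(2,1))
E
```

```text
3.825 [ -6.4   9.2 -14.8  -0.  -66.1  85. ] [ 0.49538008 -0.24803513  0.20794739] [-1.79983374e+02  1.03895596e-02 -1.13802924e+01]
[ 23   0  15  42 322] [30.1 20.3] [ 0.691  -0.0744]
[   0    0  102  122 5015] [59.2 86.8] [ 0.6323 -0.0783]
[ 315   26   46   48 1587] [337.8  49.3] [ 0.6116 -0.3468]
[ 244  157   38   51 1504] [261.9 183.1] [ 0.4995 -0.2524]
[  0 171  15  40 441] [  5.7 191.6] [0.5446 0.0191]
```

View pics/v4.png

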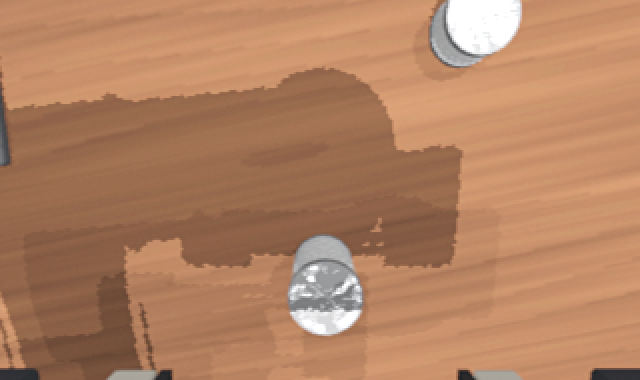

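The tube's top disc is at crop (325,298), which gives (0.494, -0.252) and agrees with the top view. The short tube is clear at the upper right. I'll grasp near the tube's upper end.

Call:
{"name": "drive_tool", "arguments": {"increments": [[[1,0,0.035,0.5,0],[1,0,0.035,0.8,0],[1,0,0.035,1,0],[1,0,0.035,1,0]]]}}

```text
time_s: 4.38
tcp_pos: [0.493, -0.2521, 0.0868]
eef_rot: [-180.0, 0.2, -11.3]
contact_force: [-0.0, -0.6, 0.8]
gripper_width: 0.0876
gripper_force: 0.0
```

Call:
{"name": "drive_tool", "arguments": {"increments": [[[-1,0,0,0.03,0],[-1,0,0,0.03,0],[-1,0,0,0.03,0],[-1,0,0,0.03,0],[-1,0,0,0.03,0]]], "squeeze": 15}}

```text
time_s: 5.0
tcp_pos: [0.4938, -0.2538, 0.0848]
eef_rot: [-180.0, -0.0, -11.4]
contact_force: [-0.5, -0.2, -0.2]
gripper_width: 0.0432
gripper_force: 0.0
```

Call:
{"name": "drive_tool", "arguments": {"increments": [[[-1,0,0,-0.3,0],[-1,0,0,-0.7,0],[-1,0,0,-1,0],[-1,0,0,-1,0]]]}}

```text
time_s: 5.5
tcp_pos: [0.4955, -0.2543, 0.208]
eef_rot: [180.0, -0.4, -11.4]
contact_force: [-0.4, -0.4, -0.8]
gripper_width: 0.0034
gripper_force: 0.0
```

```bash
python3 - <<'E'
from h import *
yaw=np.radians(-11.5);m=onz('top0.png',(251.3,163.4),.195);print('mouth',m)
ux=np.array([np.cos(yaw),np.sin(yaw),0]);z=np.array([0,0,1.])
ax=-np.sin(np.pi/6)*ux+np.cos(np.pi/6)*z; X=np.cos(np.pi/6)*ux+.5*z; Y=np.cross(ax,X)
# check model: project neck rim circle in all views
out=[]
for f in('top0.png','scene0.png'):
    im=load(f)[0].copy()
    for rr,zz in((.029,0),(.034,0),(.046,-.03),(.046,-.18)):
        t=np.linspace(0,2*np.pi,200);P=m+rr*(np.cos(t)[:,None]*X+np.sin(t)[:,None]*Y)+zz*ax
        im=cv2.resize(im,None,fx=4,fy=4) if im.shape[0]<400 else im
        for p in proj(f,P)*4: cv2.circle(im,tuple(np.int32(p+2)),0,(0,0,255),-1)
    u,v=np.int32(proj(f,m-.08*ax)[0]*4);out.append(im[v-240:v+240,u-200:u+200])
cv2.imwrite('pics/v5.png',np.hstack(out))
E
```

```text
mouth [0.66068157 0.0021743  0.195     ]
```

View pics/v5.png

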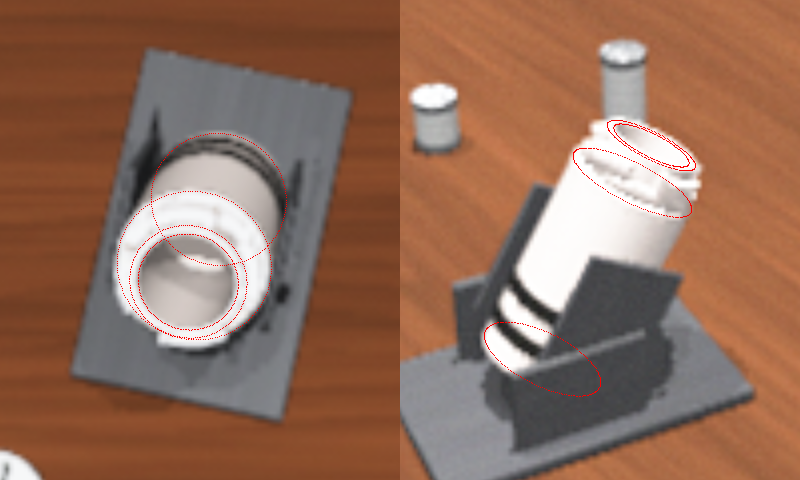

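The gripper was still closing when I lifted, so it came up empty. The carrier model matches both views within about 2 mm, with azimuth nearer -12.5°. I'll reopen and check the tube.

Call:
{"name": "drive_tool", "arguments": {"increments": [[[1,0,0,0,0],[1,0,0,0,0],[1,0,0,0,0],[1,0,0,0,0],[1,0,0,0,0]]]}}

```text
time_s: 6.12
tcp_pos: [0.4937, -0.2537, 0.2043]
eef_rot: [180.0, 0.0, -11.4]
contact_force: [-0.0, 0.1, -0.9]
gripper_width: 0.0485
gripper_force: 0.0
```

Call:
{"name": "drive_tool", "arguments": {"increments": [[[1,0,0,0,0],[1,0,0,0,0],[1,0,0,0,0],[1,0,0,0,0]]]}}

```text
time_s: 6.62
tcp_pos: [0.4938, -0.2537, 0.2046]
eef_rot: [180.0, -0.0, -11.4]
contact_force: [0.2, -0.1, -0.6]
gripper_width: 0.0856
gripper_force: 0.0
```

```bash
python3 - <<'E'
from h import *
s=r.get_state();print(s['time_s'],s['tcp_pos'],s['gripper_width'])
snap('wrist','w3.png');im,*_=load('w3.png')
hsv=cv2.cvtColor(im,cv2.COLOR_BGR2HSV)
m=((hsv[:,:,1]<70)&(hsv[:,:,2]>110)).astype(np.uint8);m[215:]=0
n,l,st,c=cv2.connectedComponentsWithStats(m)
for i in range(1,n):
    if st[i][4]>150: print(st[i],c[i].round(1),onz('w3.png',c[i]+[.6,6],.1)[:2].round(4))
E
```

```text
6.625 [ 0.49376521 -0.2536885   0.20458553] 0.08559038395632479
[ 14   0  15  40 313] [21.2 19.5] [ 0.6858 -0.0733]
[   0    0   96  122 4754] [56.5 86. ] [ 0.6262 -0.0825]
[ 310   24   47   49 1616] [333.4  48.2] [ 0.6061 -0.3476]
[ 238  157   39   52 1534] [256.8 183.5] [ 0.4929 -0.2522]
[  0 176   9  33 214] [  3.2 192.9] [0.5364 0.0156]
```

The tube still stands at (0.493, -0.252). I'll redo the grasp with enough closing time.

Call:
{"name": "drive_tool", "arguments": {"increments": [[[0.3,0,0,0.5,0],[0.3,0,0,0.8,0],[0.2,0,0,1,0],[0,0,0,1,0],[-1,0,0,1,0]]]}}

```text
time_s: 7.3
tcp_pos: [0.4945, -0.2539, 0.0856]
eef_rot: [180.0, -0.1, -11.4]
contact_force: [0.3, -0.4, -0.9]
gripper_width: 0.0431
gripper_force: 0.0
```

Call:
{"name": "drive_tool", "arguments": {"increments": [[[-1,0,0,0,0],[-1,0,0,0,0],[-1,0,0,0,0],[-1,0,0,0,0],[-1,0,0,0,0]]], "squeeze": 15}}

```text
time_s: 7.92
tcp_pos: [0.4938, -0.2537, 0.0846]
eef_rot: [-180.0, -0.0, -11.4]
contact_force: [-0.2, 0.4, 0.2]
gripper_width: 0.0008
gripper_force: 0.0
```

The fingers closed fully on nothing, so I need a look.

```bash
python3 - <<'E'
from h import *
a=snap('wrist','w4.png');b=snap('scene','s4.png')
c=cv2.resize(b[60:220,150:330],(450,400));im=np.hstack([cv2.resize(a,(350,262)),np.zeros((262,450,3),np.uint8)]);L=np.vstack([cv2.resize(a,(350,262)),np.zeros((138,350,3),np.uint8)])
cv2.imwrite('pics/v6.png',np.hstack([L,c])[:,:,::-1])
print(proj('s4.png',[[.4938,-.2537,.0846],[.493,-.252,.1],[.493,-.252,0]]))
E
```

```text
[[235.0407109  165.48661191]
 [235.41723235 161.78891614]
 [236.01196633 185.77731375]]
```

View pics/v6.png

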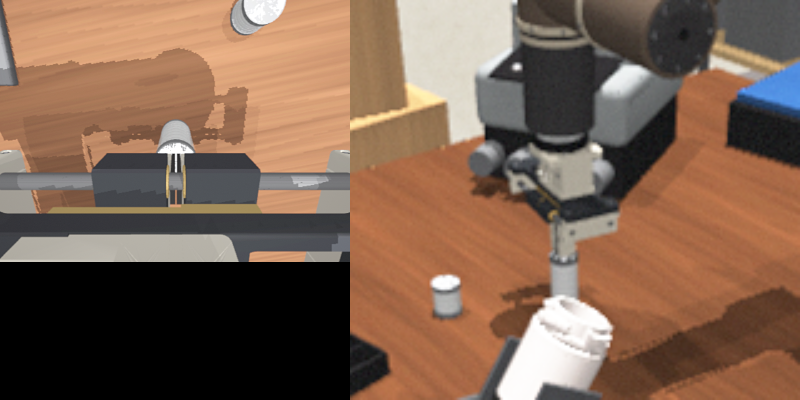

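```bash
python3 - <<'E'
from h import *
print(load('w3.png')[1])
for f,p,z in(('w3.png',(256.8,208.5),.1),('w3.png',(256.8,157),0),('w3.png',(256.8,157),0.1),('w4.png',(256,222),.1),('w4.png',(256,176),0),('w2.png',(262,208),.1),('w2.png',(262,157),0)):
    print(f,p,z,onz(f,p,z))
print('tcp in w4',proj('w4.png',[[.4938,-.2537,.0846],[.4938,-.2537,.0736]]))
for zz in (0,.05,.1):
  print(zz,[proj('w4.png',[[x,-.2537,zz]])[0].round(0) for x in(.47,.49,.51,.53)])
snap('top','t4.png')
im=load('t4.png')[0];hsv=cv2.cvtColor(im,cv2.COLOR_BGR2HSV)
a=load('w4.png')[0];g=cv2.cvtColor(a,cv2.COLOR_BGR2GRAY);print(g[170:250:3,256])
cv2.imwrite('pics/v7.png',np.hstack([cv2.resize(a[150:320,130:380],(500,340)),cv2.resize(im[195:265,330:392],(300,340))]))
E
```

```text
[[275.53775796   0.         256.95327419]
 [  0.         275.53775796 194.40498043]
 [  0.           0.           1.        ]]
w3.png (256.8, 208.5) 0.1 [ 0.47217033 -0.24730749  0.1       ]
w3.png (256.8, 157) 0 [ 0.51271034 -0.25537913  0.        ]
w3.png (256.8, 157) 0.1 [ 0.52666983 -0.25835817  0.1       ]
w4.png (256, 222) 0.1 [ 0.50345454 -0.25331972  0.1       ]
w4.png (256, 176) 0 [ 0.51153836 -0.25453269  0.        ]
w2.png (262, 208) 0.1 [ 0.47204932 -0.24710489  0.1       ]
w2.png (262, 157) 0 [ 0.51234883 -0.25669337  0.        ]
tcp in w4 [[259.4196909  226.45885927]
 [259.30365117 220.65319522]]
0 [array([263., 216.]), array([260., 197.]), array([255., 178.]), array([251., 158.])]
0.05 [array([265., 236.]), array([260., 214.]), array([255., 191.]), array([250., 167.])]
0.1 [array([267., 268.]), array([261., 241.]), array([254., 212.]), array([248., 182.])]
[120 120 140 189 191 194 188 194 196 192 196 196 110 144 209 255 255 255
 255 230 231 231 197 201 233 198 231]
```

View pics/v7.png

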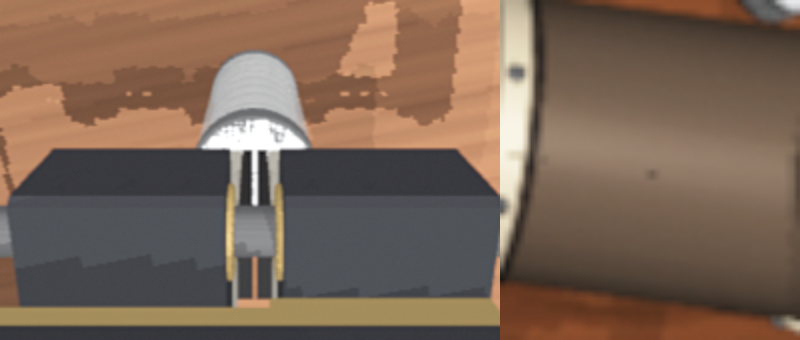

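The wrist view (fingers at crop (255,150–300), tube disc at (255,130)) and the scene view agree: the tube stands untouched and the fingertips end just above its top. From the finger's size and row in the wrist picture, the true fingertips are about 28 mm higher than the reported TCP implies. I'll correct for that, so tip z ≈ reported z + 0.017, and go lower.

Call:
{"name": "drive_tool", "arguments": {"increments": [[[0.5,0,0,-0.05,0],[0.5,0,0,-0.05,0],[0.5,0,0,-0.05,0],[0.5,0,0,-0.05,0],[0.5,0,0,-0.05,0]]]}}

```text
time_s: 8.7
tcp_pos: [0.4937, -0.2537, 0.0905]
eef_rot: [180.0, 0.0, -11.4]
contact_force: [0.3, 0.3, -0.6]
gripper_width: 0.0451
gripper_force: 0.0
```

Call:
{"name": "drive_tool", "arguments": {"increments": [[[0.5,0,0,0,0],[0.5,0,0,0.1,0],[0.5,0,0,0.28,0],[-1,0,0,0.28,0],[-1,0,0,0.28,0]]]}}

```text
time_s: 9.32
tcp_pos: [0.4939, -0.2538, 0.0571]
eef_rot: [180.0, 0.0, -11.4]
contact_force: [-0.2, 0.0, 0.5]
gripper_width: 0.051
gripper_force: 0.0
```

Call:
{"name": "drive_tool", "arguments": {"increments": [[[-1,0,0,0,0],[-1,0,0,0,0],[-1,0,0,0,0]]], "squeeze": 15}}

```text
time_s: 9.7
tcp_pos: [0.4943, -0.2538, 0.0576]
eef_rot: [180.0, -0.1, -11.4]
contact_force: [0.5, 0.5, 2.8]
gripper_width: 0.0396
gripper_force: 15.0
```

The tube is gripped (39.6 mm, 15 N). I'll lift it and carry it above the mouth.

Call:
{"name": "drive_tool", "arguments": {"increments": [[[-1,0,0,-0.2,0],[-1,0,0,-0.6,0],[-1,0,0,-1,0]]], "squeeze": 25}}

```text
time_s: 10.07
tcp_pos: [0.493, -0.2535, 0.1777]
eef_rot: [-180.0, 0.1, -11.4]
contact_force: [0.9, -0.2, -2.1]
gripper_width: 0.0397
gripper_force: 25.0
```

Call:
{"name": "drive_tool", "arguments": {"increments": [[[-1,0,0,-0.5,0],[-1,0,0,-0.99,0],[-1,0,0,-0.99,0.003]]]}}

```text
time_s: 10.45
tcp_pos: [0.4957, -0.2544, 0.301]
eef_rot: [180.0, -0.5, -12.5]
contact_force: [-0.3, -0.3, -3.4]
gripper_width: 0.0396
gripper_force: 25.0
```

Call:
{"name": "drive_tool", "arguments": {"increments": [[[-1,0.15,-0.39,0,0],[-1,0.325,-0.79,0,0],[-1,0.325,-0.79,0,0]]]}}

```text
time_s: 10.82
tcp_pos: [0.5532, -0.1669, 0.2935]
eef_rot: [-180.0, 0.2, -12.4]
contact_force: [-0.1, -0.8, -3.0]
gripper_width: 0.0396
gripper_force: 25.0
```

Call:
{"name": "drive_tool", "arguments": {"increments": [[[-1,0.15,-0.39,0,0],[-1,0.325,-0.79,0,0],[-1,0.325,-0.79,0,0]]]}}

```text
time_s: 11.2
tcp_pos: [0.6116, -0.0832, 0.2934]
eef_rot: [180.0, 0.2, -12.4]
contact_force: [-1.7, -0.9, -2.5]
gripper_width: 0.0394
gripper_force: 25.0
```

Call:
{"name": "drive_tool", "arguments": {"increments": [[[-1,0.15,-0.39,0,0],[-1,0.325,-0.79,0,0],[-1,0.325,-0.79,0,0],[-1,0.325,-0.79,0,0]]]}}

```text
time_s: 11.7
tcp_pos: [0.6689, -0.002, 0.2945]
eef_rot: [179.9, 0.1, -12.5]
contact_force: [0.3, -0.5, -2.3]
gripper_width: 0.0396
gripper_force: 25.0
```

```bash
python3 - <<'E'
from h import *
s=r.get_state();print(s['time_s'],s['joints'].round(1),s['tcp_pos'],s['eef_rot'])
a=snap('wrist','w5.png');b=snap('scene','s5.png')
yaw=np.radians(-12.5);c,sn=np.cos(yaw),np.sin(yaw)
print('to (4mm) over mouth, tool mm',tool([.6607+.004*c,.0022+.004*sn,.295]))
cv2.imwrite('pics/v8.png',np.hstack([cv2.resize(a[80:300,100:420],(400,275)),cv2.resize(b[110:240,170:359],(400,275))])[:,:,::-1])
E
```

```text
11.7 [ 16.5  17.9   8.   -0.  -80.2  61. ] [ 0.66886278 -0.00199468  0.29455   ] [ 1.79945210e+02  1.18717473e-01 -1.25244708e+01]
to (4mm) over mouth, tool mm [-5.04331264 -2.84807163  0.58762609]
```

View pics/v8.png

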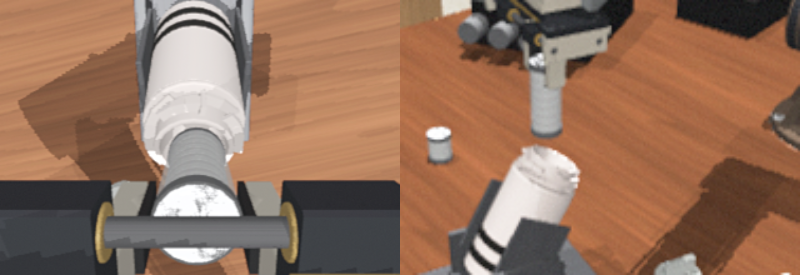

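The tube hangs straight, about 5 mm uphill of the aim. I'll correct that, lower it into the mouth, and then let it pivot along the bore with a light grip.

Call:
{"name": "drive_tool", "arguments": {"increments": [[[-1,-0.042,-0.024,0.1,0],[-1,-0.042,-0.024,0.3,0],[-1,-0.042,-0.024,0.45,0],[-1,-0.042,-0.024,0.55,0],[-1,-0.042,-0.024,0.6,0]]], "squeeze": 12}}

```text
time_s: 12.42
tcp_pos: [0.6651, 0.0024, 0.223]
eef_rot: [180.0, 0.0, -12.5]
contact_force: [0.3, -0.3, -2.1]
gripper_width: 0.0398
gripper_force: 12.0
```

Call:
{"name": "drive_tool", "arguments": {"increments": [[[-1,-0.04,0,0.06,0],[-1,-0.08,0,0.12,0],[-1,-0.11,0,0.18,0],[-1,-0.14,0,0.25,0],[-1,-0.158,0,0.31,0]]]}}

```text
time_s: 13.05
tcp_pos: [0.6465, 0.0067, 0.186]
eef_rot: [180.0, 0.0, -12.5]
contact_force: [1.5, -0.1, -0.2]
gripper_width: 0.0399
gripper_force: 12.0
```

```bash
python3 - <<'E'
from h import *
s=r.get_state();print(s['time_s'],s['tcp_pos'],s['contact_force'])
a=snap('wrist','w6.png');b=snap('scene','s6.png')
cv2.imwrite('pics/v9.png',np.hstack([cv2.resize(a[80:300,100:420],(400,275)),cv2.resize(b[110:240,170:359],(400,275))])[:,:,::-1])
E
```

```text
13.05 [0.64645925 0.00671931 0.18600036] [ 1.51097456 -0.13307864 -0.15643477]
```

View pics/v9.png

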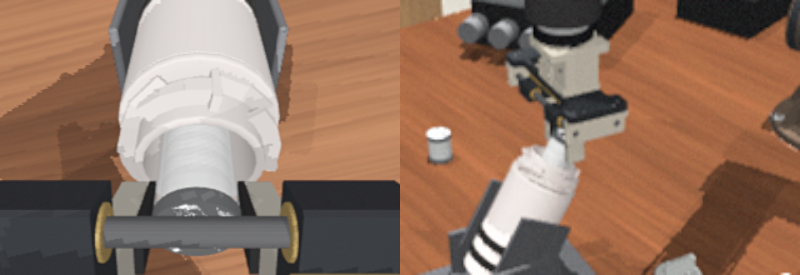

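The tube has pivoted to the bore's tilt (wrist crop (200,170)) and is mostly inside. I've now used my 10 pictures, so I'll go on by numbers. Releasing.

Call:
{"name": "drive_tool", "arguments": {"increments": [[[1,0,0,0,0],[1,0,0,0,0],[1,0,0,0,0],[1,0,0,0,0],[1,0,0,0,0]]]}}

```text
time_s: 13.78
tcp_pos: [0.6468, 0.0066, 0.1866]
eef_rot: [-180.0, -0.0, -12.5]
contact_force: [0.7, -0.2, -0.3]
gripper_width: 0.0838
gripper_force: 0.0
```

Call:
{"name": "drive_tool", "arguments": {"increments": [[[1,0,0,-0.4,0],[1,0,0,-0.8,0],[1,0,0,-0.8,0]]]}}

```text
time_s: 14.15
tcp_pos: [0.6489, 0.0067, 0.2876]
eef_rot: [-179.8, -0.4, -12.5]
contact_force: [0.0, -0.6, -1.4]
gripper_width: 0.0878
gripper_force: 0.0
```

```bash
python3 - <<'E'
from h import *
s=r.get_state();print(s['time_s'],s['tcp_pos'],s['contact_force'])
snap('wrist','w7.png');im,*_=load('w7.png')
yaw=np.radians(-12.5);ux=np.array([np.cos(yaw),np.sin(yaw),0]);z=np.array([0,0,1.]);m=np.array([.6607,.0022,.195])
ax=-.5*ux+.866*z;X=.866*ux+.5*z;Y=np.cross(ax,X)
for d in (.04,.015,-.015,-.04,-.065):print(d,proj('w7.png',[m+d*ax])[0].round(0))
g=cv2.cvtColor(im,cv2.COLOR_BGR2GRAY)
t=np.linspace(0,2*np.pi,120)
c=proj('w7.png',[m])[0];print(c)
u,v=np.int32(c);print(g[max(0,v-60):v+70:6,u-60:u+61:6])
E
```

```text
14.15 [0.64892655 0.00666192 0.28758096] [ 0.00532276 -0.57057989 -1.36175046]
0.04 [261. 210.]
0.015 [261. 190.]
-0.015 [261. 170.]
-0.04 [261. 156.]
-0.065 [260. 142.]
[260.80075667 179.96580579]
[[ 96  98  96  65 190 206 214 218 222 222 223 223 221 218 213 204  60 104
   99  93 134]
 [ 99  99  87  67 194 208 215 219 225 235 239 234 223 218 214 205 134 109
   99  97 139]
 [102  97  90  84 197 210 237 235 234 233 233 223 235 236 226 207 193 110
   97  95 132]
 [102 102  85  96 202 236 222 218 217 223 224 218 233 221 233 239 196 107
   97  94 135]
 [106 102  88 111 236 233 217 220 233 233 233 218 233 233 224 213 236  94
   93  91 138]
 [ 95  99 100 194 229 211 233 233 233 228 224 234 220 215 223 210 203 101
   94  89 137]
 [ 91  92  96 221 226 221 233 215 227 242 246 240 221 208 201 218 200 125
   93  91 139]
 [ 98 101 103 206 218 188 208 217 118 117 119 114 201 220 200 219 220 129
  142 143 143]
 [ 95  94  97 194 215 205 193  98 124 240 252 141 113 179 211 184 218 171
  131 134 139]
 [ 95  98 101 214 219 217 192 149 144 245 210 255 185 182 163 221 218 165
  138 142 147]
 [106 109 15
[... 356 characters left out ...]
5 126 126 124 137 132 167 255 255 255 142 137 140 146 148 145
  148 146 146]
 [ 80  80  79 115 126 133 149 143 126 126 126 127 133 144 142 142 143 141
  143 141 148]
 [ 95  83  84  80 129 129 125 126 123 119 119 129 135 141 139 143 150 147
  142 142 146]
 [192 160 155  77  79  78 132 137 135 136 126 135 148 144 141 145 143 145
  144 145 149]
 [147 193 195 135  73 133  90 141 148 143 142 142 145 142 144 146 143 138
  138 143 147]
 [133 189 189 160  93  90 136 139 145 144 143 141 135 133 141 151 154 156
  149 145 140]
 [140 192 192 184  95  91  90  88 138 140 149 159 161 158 153 143 141 147
  153 148 144]
 [166 192 195 118  91  94 102 105 103 152 143 142 147 152 151 148 148 150
  147 151 143]]
```

```bash
python3 - <<'E'
from h import *
f='w7.png';im,*_=load(f);g=cv2.GaussianBlur(cv2.cvtColor(im,cv2.COLOR_BGR2GRAY),(3,3),0);hsv=cv2.cvtColor(im,cv2.COLOR_BGR2HSV)
m=((hsv[:,:,1]<45)&(g>155)).astype(np.uint8)
yaw=np.radians(-12.5);ux=np.array([np.cos(yaw),np.sin(yaw),0]);z=np.array([0,0,1.]);mo=np.array([.6607,.0022,.195]);ax=-.5*ux+.866*z
for row in range(40,205,8):
    c=np.flatnonzero(m[row,190:330])+190
    if len(c): print(row,c.min(),c.max(),(c.min()+c.max())/2,end=' | ')
print()
for d in(0,-.02,-.05,-.1,-.15):print(d,proj(f,[mo+d*ax])[0].round(1))
E
```

```text
40 209 307 258.0 | 48 209 307 258.0 | 56 210 307 258.5 | 64 210 306 258.0 | 72 210 306 258.0 | 80 211 306 258.5 | 88 211 305 258.0 | 96 211 305 258.0 | 104 227 291 259.0 | 112 225 292 258.5 | 120 223 294 258.5 | 128 222 296 259.0 | 136 221 297 259.0 | 144 219 299 259.0 | 152 217 301 259.0 | 160 217 301 259.0 | 168 218 302 260.0 | 176 216 302 259.0 | 184 221 299 260.0 | 192 227 287 257.0 | 200 241 279 260.0 | 
0 [260.8 180. ]
-0.02 [260.7 167.1]
-0.05 [260.5 150.1]
-0.1 [260.3 126.3]
-0.15 [260.1 106.8]
```

```bash
python3 - <<'E'
from h import *
f='w1.png'
for a,b in(((268,155),(264.7,185)),((255,155),(251.8,184))):
    d=onz(f,a,.071)-onz(f,b,.071);print('bar yaw w1',np.degrees(np.arctan2(d[1],d[0])),onz(f,a,.071)[:2])
# top: dark side face of bar
im,*_=load('top0.png');g=cv2.cvtColor(im,cv2.COLOR_BGR2GRAY);S=(g[214:246,140:171]<150);yy,xx=np.nonzero(S)
k=(np.hypot(xx+140-155,yy+214-229.4)<16);P=np.array([onz('top0.png',(x+140,y+214),.05)[:2] for x,y in zip(xx[k],yy[k])])
v=np.linalg.svd(P-P.mean(0))[2][0];print('top yaw',np.degrees(np.arctan(v[1]/v[0])),P.mean(0),k.sum(),P[:,0].min(),P[:,0].max())
yaw=np.radians(-16);b=np.array([np.cos(yaw),np.sin(yaw)]);c=np.array([.514,.260])
t=tool(np.r_[c+.026*b,.21]);print('to above cap grip, tool mm',t)
E
```

```text
bar yaw w1 -17.067113915496183 [0.53998762 0.24580711]
bar yaw w1 -17.817926932491602 [0.54291308 0.26031796]
top yaw -15.462473812095887 [0.51191329 0.25367075] 75 0.4797723719670664 0.54515763241869
to above cap grip, tool mm [-159.6769061  -216.46778744   74.62532932]
```

Call:
{"name": "drive_tool", "arguments": {"increments": [[[0.2,-0.33,-0.45,0.15,0.0125],[0.2,-0.667,-0.9,0.31,0.0125],[0.2,-0.667,-0.9,0.31,0.0125]]]}}

```text
time_s: 14.58
tcp_pos: [0.5897, 0.1316, 0.2431]
eef_rot: [179.9, 0.2, -16.9]
contact_force: [0.6, -1.2, 0.9]
gripper_width: 0.0633
gripper_force: 0.0
```

Call:
{"name": "drive_tool", "arguments": {"increments": [[[0.2,-0.26,-0.5,0.15,0],[0.2,-0.58,-0.96,0.31,0],[0.2,-0.58,-0.96,0.31,0],[0.2,-0.58,-0.96,0.31,0]]]}}

```text
time_s: 15.08
tcp_pos: [0.5588, 0.2602, 0.2073]
eef_rot: [179.9, 0.0, -16.9]
contact_force: [0.6, -0.1, 0.6]
gripper_width: 0.0527
gripper_force: 0.0
```

```bash
python3 - <<'E'
from h import *
s=r.get_state();print(s['time_s'],s['tcp_pos'],s['eef_rot'],tool([.5389,.2524,.023]))
EOF=0
snap('wrist','w8.png');f='w8.png';im,*_=load(f);g=cv2.cvtColor(im,cv2.COLOR_BGR2GRAY);hsv=cv2.cvtColor(im,cv2.COLOR_BGR2HSV)
m=((hsv[:,:,1]<70)&(g>110)).astype(np.uint8);m[222:]=0
n,l,st,c=cv2.connectedComponentsWithStats(m)
for i in range(1,n):
    if st[i][4]>800:
        cn=max(cv2.findContours((l==i).astype(np.uint8),0,1)[0],key=len);e=cv2.fitEllipse(cn);print(st[i],np.round(e[0],1),np.round(e[1],1),onz(f,e[0],.031)[:2])
print('pred c',proj(f,[[.514,.260,.031]]))
E
```

```text
15.075 [0.55883791 0.26023221 0.20725964] [ 1.79913637e+02  4.35008445e-02 -1.69252542e+01] [-16.65426071  13.01959069 184.29217431]
[ 374    0  138   77 6094] [436.9  33.3] [ 88.6 139.3] [0.65644647 0.01707554]
[ 323  128   56   53 2220] [350.7 154.2] [50.7 54. ] [0.54938747 0.13918953]
[ 229  166   77   56 3483] [266.8 197. ] [57.9 78.5] [0.52579829 0.25812663]
[ 148  187   51   35 1507] [173.2 205.9] [36.2 53.2] [0.5507018  0.38249888]
pred c [[267.94211021 205.45909193]]
```

Call:
{"name": "drive_tool", "arguments": {"increments": [[[0.2,-0.139,0.108,0,0],[0.2,-0.139,0.108,0.4,0],[0.2,-0.139,0.108,0.8,0],[0.2,-0.139,0.108,0.92,0]]]}}

```text
time_s: 15.62
tcp_pos: [0.5387, 0.2499, 0.0956]
eef_rot: [179.8, 0.1, -17.1]
contact_force: [0.8, 0.3, -0.2]
gripper_width: 0.0526
gripper_force: 0.0
```

Call:
{"name": "drive_tool", "arguments": {"increments": [[[0.2,0,0,0.2,0],[0.1,0,0,0.4,0],[0.1,0,0,0.55,0],[0.1,0,0,0.61,0],[0.1,0,0,0.61,0]]]}}

```text
time_s: 16.25
tcp_pos: [0.5402, 0.2523, 0.0252]
eef_rot: [-180.0, -0.0, -17.0]
contact_force: [0.0, -0.1, -0.1]
gripper_width: 0.0481
gripper_force: 0.0
```

Call:
{"name": "drive_tool", "arguments": {"increments": [[[-1,0,0,0,0],[-1,0,0,0,0],[-1,0,0,0,0],[-1,0,0,0,0],[-1,0,0,0,0]]], "squeeze": 4}}

```text
time_s: 16.88
tcp_pos: [0.5396, 0.2525, 0.0248]
eef_rot: [-180.0, -0.0, -17.0]
contact_force: [-0.0, 0.2, 2.8]
gripper_width: 0.0163
gripper_force: 4.0
```

Call:
{"name": "drive_tool", "arguments": {"increments": [[[-1,-0.03,0,-0.04,0],[-1,-0.07,0,-0.08,0],[-1,-0.15,0,-0.15,0],[-1,-0.24,0,-0.205,0],[-1,-0.3375,0,-0.2525,0]]], "squeeze": 3}}

```text
time_s: 17.5
tcp_pos: [0.5, 0.2646, 0.0555]
eef_rot: [-180.0, -0.0, -17.0]
contact_force: [0.0, 0.4, -1.7]
gripper_width: 0.0161
gripper_force: 3.0
```

Call:
{"name": "drive_tool", "arguments": {"increments": [[[-1,0,0,0,0],[-1,0,0,0,0],[-1,0,0,0,0]]]}}

```text
time_s: 17.88
tcp_pos: [0.5009, 0.2641, 0.0546]
eef_rot: [180.0, 0.0, -17.0]
contact_force: [-0.1, 0.1, -1.5]
gripper_width: 0.016
gripper_force: 3.0
```

```bash
cat > cap.py <<'E'
from h import *
def pred(f,th,d,zp,s,off=.036):
    # visible cap features in image f for tilt th (deg), pivot (d,zp) in cap frame; tool pose from state s
    Rt=R.from_euler('xyz',s['eef_rot'],degrees=True).as_matrix();tx=Rt[:,0];g=s['tcp_pos']+[0,0,off]
    th=np.radians(th);X=np.cos(th)*tx+np.sin(th)*np.array([0,0,1]);Y=-Rt[:,1];Z=np.cross(X,Y)
    O=g-d*X-zp*Z;t=np.linspace(0,2*np.pi,180)
    cir=lambda z:proj(f,O+.05*(np.cos(t)[:,None]*X+np.sin(t)[:,None]*Y)+z*Z)
    return cir(.031),cir(0.),O,proj(f,[O+.037*X+.071*Z])
def look(f,cam='wrist'):
    s=r.get_state();snap(cam,f);im,*_=load(f);g=cv2.cvtColor(im,cv2.COLOR_BGR2GRAY);hsv=cv2.cvtColor(im,cv2.COLOR_BGR2HSV)
    return s,im,((hsv[:,:,1]<70)&(g>110)).astype(np.uint8),g
E
python3 - <<'E'
from cap import *
s,im,m,g=look('w9.png');print(s['tcp_pos'],s['contact_force'],s['gripper_width'])
m[224:]=0;n,l,st,c=cv2.connectedComponentsWithStats(m)
for i in range(1,n):
    if st[i][4]>300:print(st[i])
for th in(0,10,20,30,40):
    a,b,O,e=pred('w9.png',th,.0267,.0605,s);q=np.vstack([a,b]);print(th,'cols',q[:,0].min().round(),q[:,0].max().round(),'toprow roof',a[:,1].min().round(),'lower',b[:,1].min().round(),O.round(3),e.round())
print(g[120:230:5,262])
snap('scene','s9.png');im,*_=load('s9.png');hsv=cv2.cvtColor(im,cv2.COLOR_BGR2HSV);m=((hsv[:,:,1]<50)&(hsv[:,:,2]>150)).astype(np.uint8)
n,l,st,c=cv2.connectedComponentsWithStats(m)
for i in range(1,n):
    if st[i][4]>150 and st[i][1]>200:print('scene',st[i])
for th in(0,10,20,30,40):
    a,b,O,e=pred('s9.png',th,.0267,.0605,s);q=np.vstack([a,b]);print(th,q.min(0).round(),q.max(0).round())
E
```

```text
[0.50086433 0.26412717 0.05461162] [-0.06479219  0.0547404  -1.46666332] 0.015961922704223905
[ 362   56   96   98 5674]
[  43  167   98   57 4152]
[ 196  178  123   46 4124]
0 cols 187.0 332.0 toprow roof 197.0 lower 185.0 [0.475 0.272 0.03 ] [[260. 242.]]
10 cols 188.0 331.0 toprow roof 191.0 lower 173.0 [0.486 0.269 0.026] [[260. 247.]]
20 cols 188.0 331.0 toprow roof 187.0 lower 162.0 [0.497 0.265 0.025] [[260. 252.]]
30 cols 188.0 331.0 toprow roof 185.0 lower 152.0 [0.508 0.262 0.025] [[260. 257.]]
40 cols 187.0 332.0 toprow roof 184.0 lower 144.0 [0.518 0.259 0.027] [[260. 262.]]
[ 77  77  77  72  77  76  75  72  68  63  68  68 133 132 176 139 152 148
 145 136 124 120]
scene [ 93 214  42  62 983]
scene [290 230  23  22 389]
scene [335 232  52  33 856]
scene [182 245  32  27 321]
scene [360 275  28  29 562]
0 [336. 232.] [374. 264.]
10 [333. 234.] [371. 265.]
20 [330. 236.] [368. 267.]
30 [328. 236.] [365. 268.]
40 [326. 236.] [361. 269.]
```

The cap came up flat: the full-pad grip's friction holds it level. I'll set it down, use a light touch on the roof to calibrate the fingertip height, and regrip with only the bar's top end corner so it can pivot.

Call:
{"name": "drive_tool", "arguments": {"increments": [[[-1,0,0,0.12,0],[-1,0,0,0.24,0],[-1,0,0,0.252,0],[-0.2,0,0,0.252,0],[-0.2,0,0,0.252,0]]]}}

```text
time_s: 18.6
tcp_pos: [0.5008, 0.2643, 0.0248]
eef_rot: [-180.0, -0.0, -17.0]
contact_force: [-0.9, -0.4, 0.6]
gripper_width: 0.0307
gripper_force: 0.0
```

Call:
{"name": "drive_tool", "arguments": {"increments": [[[-0.2,0,0,0,0],[-0.2,0,0,0.03,0],[-0.2,0,0,0.05,0],[-0.2,0,0,0.05,0]]]}}

```text
time_s: 19.1
tcp_pos: [0.5006, 0.2641, 0.0183]
eef_rot: [180.0, 0.0, -17.0]
contact_force: [-0.9, 0.3, -0.1]
gripper_width: 0.0353
gripper_force: 0.0
```

Call:
{"name": "drive_tool", "arguments": {"increments": [[[-0.2,0,0,0.015,0],[-0.2,0,0,0.03,0],[-0.2,0,0,0.03,0]]]}}

```text
time_s: 19.48
tcp_pos: [0.5007, 0.2642, 0.0148]
eef_rot: [180.0, 0.0, -17.0]
contact_force: [-0.3, -0.9, 0.9]
gripper_width: 0.035
gripper_force: 0.0
```

Call:
{"name": "drive_tool", "arguments": {"increments": [[[-0.2,0,0,0.008,0],[-0.2,0,0,0.016,0],[-0.2,0,0,0.016,0]]]}}

```text
time_s: 19.85
tcp_pos: [0.5008, 0.2642, 0.013]
eef_rot: [180.0, 0.0, -17.0]
contact_force: [0.3, 0.4, 0.3]
gripper_width: 0.0351
gripper_force: 0.0
```

Call:
{"name": "drive_tool", "arguments": {"increments": [[[-0.2,0,0,0.008,0],[-0.2,0,0,0.016,0],[-0.2,0,0,0.016,0]]]}}

```text
time_s: 20.23
tcp_pos: [0.5009, 0.2643, 0.0128]
eef_rot: [-180.0, -0.0, -17.0]
contact_force: [-5.6, -2.4, 16.5]
gripper_width: 0.0352
gripper_force: 8.2
```

Contact came at reported z = 0.0129, so tip = reported + 0.018. Regripping on the bar's upper end corner.

Call:
{"name": "drive_tool", "arguments": {"increments": [[[-0.2,0,0,-0.15,0],[-0.2,0,0,-0.293,0],[-0.2,0.079,0,-0.293,0],[-0.2,0.079,0,-0.293,0],[-1,0.079,0,-0.293,0]]], "squeeze": 3}}

```text
time_s: 20.85
tcp_pos: [0.5095, 0.2609, 0.0454]
eef_rot: [179.9, 0.0, -17.0]
contact_force: [0.2, -0.5, -0.3]
gripper_width: 0.0297
gripper_force: 0.0
```

Call:
{"name": "drive_tool", "arguments": {"increments": [[[-1,0,0,0,0],[-1,0,0,0,0],[-1,0,0,0,0],[-1,0,0,0,0]]]}}

```text
time_s: 21.35
tcp_pos: [0.5097, 0.2615, 0.0462]
eef_rot: [180.0, 0.0, -17.0]
contact_force: [0.7, -1.2, -1.7]
gripper_width: 0.016
gripper_force: 3.0
```

```bash
python3 - <<'E'
from cap import *
s,im,m,g=look('w10.png');print(s['time_s'],s['tcp_pos'],s['contact_force'],s['gripper_width'])
m[224:]=0;n,l,st,c=cv2.connectedComponentsWithStats(m)
for i in range(1,n):
    if st[i][4]>300:print(st[i])
for d in(.03,.036,.042):
  a,b,O,e=pred('w10.png',0,d,.0835,s,.037);print(d,a.min(0).round(1),a.max(0).round(1),e.round(1),O.round(4))
E
```

```text
21.35 [0.50970646 0.26145918 0.04621925] [ 0.65309585 -1.17297919 -1.69411016] 0.016039364294933616
[ 358   69  106   99 7822]
[  37  180  106   44 3441]
[ 206  190  104   34 2436]
0.03 [194.5 192.4] [323.8 309.3] [[259.7 231.1]] [ 4.810e-01  2.702e-01 -3.000e-04]
0.036 [195.  200.3] [323.3 315.4] [[259.6 240.3]] [ 4.753e-01  2.720e-01 -3.000e-04]
0.042 [195.4 208.1] [322.8 321.4] [[259.6 249.3]] [ 4.695e-01  2.737e-01 -3.000e-04]
```

Call:
{"name": "drive_tool", "arguments": {"increments": [[[-1,-0.03,0,-0.035,0],[-1,-0.079,0,-0.084,0],[-1,-0.12,0,-0.12,0],[-1,-0.169,0,-0.157,0],[-1,-0.169,0,-0.157,0]]]}}

```text
time_s: 22.02
tcp_pos: [0.4903, 0.2679, 0.0658]
eef_rot: [-179.9, -0.0, -17.0]
contact_force: [0.7, -0.4, -0.9]
gripper_width: 0.0158
gripper_force: 3.0
```

```bash
python3 - <<'E'
from cap import *
s,im,m,g=look('w11.png');print(s['time_s'],s['tcp_pos'],s['contact_force'],s['gripper_width'])
m[224:]=0;n,l,st,c=cv2.connectedComponentsWithStats(m)
for i in range(1,n):
    if st[i][4]>300:print(st[i])
# pivot at contact centre: (.0317,.0677), tool offset: contact centre is 4.3mm toward -x of tool, at tip+3.3mm
for th in(0,7,15,22):
  s2=dict(s);s2['tcp_pos']=s['tcp_pos']-.0043*R.from_euler('xyz',s['eef_rot'],degrees=True).as_matrix()[:,0]
  a,b,O,e=pred('w11.png',th,.0317,.0677,s2,.0214);print(th,a.min(0).round(1),b.min(0).round(1),e.round(1),O.round(4))
print(g[140:232:4,262])
E
```

```text
22.025 [0.49029029 0.26788222 0.0658391 ] [ 0.74546448 -0.42637751 -0.8514105 ] 0.015815150937123504
[ 357   43   94   95 5617]
[  52  152   96   72 5161]
[ 198  172  120   52 4688]
0 [194.9 200.4] [202.5 189.5] [[259.6 240.4]] [0.4559 0.2784 0.0195]
7 [195.4 195.6] [202.6 180.8] [[259.6 241.6]] [0.464  0.276  0.0162]
15 [195.7 190.8] [202.4 171.3] [[259.6 242.9]] [0.4737 0.273  0.0136]
22 [195.7 187.2] [202.  163.4] [[259.6 244.2]] [0.4824 0.2704 0.0126]
[ 75  79  76  75  73  73  71  70 151 147 147 147 154 153 154 149 149 151
 132 134 132 131 134]
```

The top-edge row of 172 matches a 15° tilt, so the pivot works. I'll continue to 30°, clamp firmly and lift.

Call:
{"name": "drive_tool", "arguments": {"increments": [[[-1,-0.045,0,-0.032,0],[-1,-0.099,0,-0.061,0],[-1,-0.15,0,-0.087,0],[-1,-0.204,0,-0.108,0],[-1,-0.204,0,-0.108,0]]]}}

```text
time_s: 22.7
tcp_pos: [0.4665, 0.2748, 0.0784]
eef_rot: [-180.0, 0.0, -17.0]
contact_force: [-0.2, 0.1, -0.5]
gripper_width: 0.016
gripper_force: 3.0
```

Call:
{"name": "drive_tool", "arguments": {"increments": [[[-1,0,0,0,0],[-1,0,0,0,0],[-1,0,0,-0.1,0],[-1,0,0,-0.5,0],[-1,0,0,-0.5,0]]], "squeeze": 50}}

```text
time_s: 23.32
tcp_pos: [0.4692, 0.2764, 0.1425]
eef_rot: [-179.6, -0.2, -17.0]
contact_force: [-0.2, 0.0, -2.7]
gripper_width: 0.0147
gripper_force: 50.0
```

```bash
cat >> cap.py <<'E'
def fit(f,s,m,ths,ds=(.0317,),zp=.0677):
    for d in ds:
      for th in ths:
        s2=dict(s);s2['tcp_pos']=s['tcp_pos']-.0043*R.from_euler('xyz',s['eef_rot'],degrees=True).as_matrix()[:,0]
        a,b,O,e=pred(f,th,d,zp,s2,.0214);print(d,th,'roof',a.min(0).round(1),a.max(0).round(1),'edge',b.min(0).round(1),b.max(0).round(1),O.round(4))
E
python3 - <<'E'
from cap import *
s,im,m,g=look('w12.png');print(s['time_s'],s['tcp_pos'],s['contact_force'],s['gripper_width'])
m[224:]=0;n,l,st,c=cv2.connectedComponentsWithStats(m)
for i in range(1,n):
    if st[i][4]>300:print(st[i])
fit('w12.png',s,m,(15,25,30,35))
print(g[130:232:4,262])
s,im,m,g=look('s12.png','scene');n,l,st,c=cv2.connectedComponentsWithStats(m)
for i in range(1,n):
    if st[i][4]>150 and st[i][1]>160:print('scene',st[i])
fit('s12.png',s,m,(0,30))
E
```

```text
23.325 [0.46921016 0.2763902  0.142512  ] [-1.73270939e-01  2.89035882e-04 -2.71272671e+00] 0.01472092906599371
[ 334   38   73   74 4093]
[ 107  123   68   62 3306]
[ 192  155  130   69 7204]
0.0317 15 roof [195.6 190.7] [322.4 288.3] edge [202.4 171.2] [315.3 262.9] [0.4529 0.2818 0.0902]
0.0317 25 roof [195.6 185.6] [322.5 270.6] edge [201.7 160. ] [316.1 243.9] [0.4653 0.278  0.089 ]
0.0317 30 roof [195.4 183.6] [322.7 262. ] edge [201.1 154.8] [316.7 234.6] [0.4715 0.2761 0.0893]
0.0317 35 roof [195.1 181.9] [323.1 253.4] edge [200.4 150. ] [317.5 225.3] [0.4777 0.2742 0.0902]
[113 108 112 103  93  92  87 217 217 212 207 207 208 210 215 211 200 184
 184 184 185 184 186 182 187 189]
scene [182 170  13  16 159]
scene [494 170  18  23 183]
scene [ 208  178   47   50 1323]
scene [ 343  200   63   47 1262]
scene [  93  214   57   78 1679]
scene [ 174  223   94   50 1441]
scene [290 229  23  24 414]
scene [360 275  28  29 588]
0.0317 0 roof [353.6 210.8] [391.3 233. ] edge [352.1 219.6] [389.2 242.1] [0.4338 0.2863 0.0941]
0.0317 30 roof [348.8 215.8] [381.  237.9] edge [342.7 224.8] [374.6 247.1] [0.4702 0.2751 0.0873]
```

The top-edge row of 155 in the wrist view and the left edge at 343 in the scene view both match a 30° tilt. Now I'll work out the carry.

```bash
cat >> cap.py <<'E'
M=np.array([.6610,.0035,.195]);yw=np.radians(-12.5)
ux=np.array([np.cos(yw),np.sin(yw),0]);uz=np.array([0,0,1.]);AX=-.5*ux+.8660254*uz;CX=.8660254*ux+.5*uz;CY=np.cross(AX,CX)
def goal(h,delta,th=30,d=.0317,zp=.0677):
    y=yw+np.radians(delta);tx=np.array([np.cos(y),np.sin(y),0]);t=np.radians(th)
    X=np.cos(t)*tx+np.sin(t)*uz;Z=-np.sin(t)*tx+np.cos(t)*uz
    return M+h*AX+d*X+zp*Z+.0043*tx-.0214*uz
E
python3 - <<'E'
from cap import *
for h in(.06,.03,.0,-.011):
    g=goal(h,7);print(h,g.round(4),'tool mm now',tool(g).round(1),'in yaw -5.5',(R.from_euler('xyz',[180,0,-5.5],degrees=True).inv().apply(g-r.get_state()['tcp_pos'])*1000).round(1))
print(r.get_state()['joints'].round(1))
E
```

```text
0.06 [0.6296 0.0102 0.3   ] tool mm now [ 232.9  205.1 -161.3] in yaw -5.5 [ 187.1  247.8 -161. ]
0.03 [0.6443 0.0069 0.2741] tool mm now [ 247.8  204.  -135.3] in yaw -5.5 [ 201.9  249.7 -135. ]
0.0 [0.6589 0.0037 0.2481] tool mm now [ 262.8  202.9 -109.3] in yaw -5.5 [ 216.8  251.5 -109. ]
-0.011 [0.6643 0.0025 0.2386] tool mm now [268.3 202.4 -99.8] in yaw -5.5 [222.3 252.2 -99.5]
[ 51.2  11.3 -21.8  -0.  -56.8  21.8]
```

Call:
{"name": "drive_tool", "arguments": {"increments": [[[-1,0,0,-0.3,-0.01],[-1,0,0,-0.65,-0.02],[-1,0,0,-1,-0.032],[-1,0,0,-1,-0.032]]]}}

```text
time_s: 23.92
tcp_pos: [0.4682, 0.2754, 0.2609]
eef_rot: [-179.8, -0.2, -5.4]
contact_force: [0.3, 0.5, -2.0]
gripper_width: 0.0145
gripper_force: 50.0
```

Call:
{"name": "drive_tool", "arguments": {"increments": [[[-1,0.2,0.25,-0.1,0],[-1,0.4,0.5,-0.34,0],[-1,0.52,0.69,-0.34,0],[-1,0.52,0.69,-0.34,0]]]}}

```text
time_s: 24.42
tcp_pos: [0.5211, 0.1846, 0.2972]
eef_rot: [179.9, 0.1, -5.7]
contact_force: [0.1, -0.5, -1.3]
gripper_width: 0.0146
gripper_force: 50.0
```

Call:
{"name": "drive_tool", "arguments": {"increments": [[[-1,0.2,0.25,0,0],[-1,0.4,0.5,0,0],[-1,0.52,0.69,0,0]]]}}

```text
time_s: 24.8
tcp_pos: [0.5752, 0.0972, 0.297]
eef_rot: [179.9, 0.2, -5.5]
contact_force: [-0.2, 0.0, -1.4]
gripper_width: 0.0144
gripper_force: 50.0
```

Call:
{"name": "drive_tool", "arguments": {"increments": [[[-1,0.25,0.35,0,0],[-1,0.4,0.55,0,0],[-1,0.52,0.69,0,0],[-1,0.52,0.69,0,0],[-1,0.52,0.69,0,0]]]}}

```text
time_s: 25.42
tcp_pos: [0.6293, 0.0101, 0.2984]
eef_rot: [180.0, 0.1, -5.5]
contact_force: [-0.1, -0.2, -1.2]
gripper_width: 0.0147
gripper_force: 50.0
```

```bash
python3 - <<'E'
from cap import *
s,im,m,g=look('w13.png');print(s['time_s'],s['tcp_pos'],s['eef_rot'],s['contact_force'],s['gripper_width'],s['joints'].round(0))
for h in(.06,.03,.0,-.011,-.016): print(h,tool(goal(h,7)).round(1))
fit('w13.png',s,m,(25,30,35))
s1,im,m,g=look('s13.png','scene');fit('s13.png',s,m,(25,30,35))
n,l,st,c=cv2.connectedComponentsWithStats(m)
for i in range(1,n):
    if st[i][4]>150 and 140<st[i][0]<330 and st[i][1]>60:print('scene',st[i])
E
```

```text
25.425 [0.6292519  0.01006269 0.29838928] [ 1.79999882e+02  5.39853142e-02 -5.48625474e+00] [-0.13329697 -0.18905549 -1.23795417] 0.014674928397402729 [ 19.  14.   3.  -0. -79.  66.]
0.06 [ 0.4 -0.  -1.3]
0.03 [15.3  1.8 24.6]
0.0 [30.2  3.7 50.6]
-0.011 [35.7  4.4 60.1]
-0.016 [38.1  4.7 64.5]
0.0317 25 roof [195.8 186.3] [322.7 271. ] edge [201.8 160.7] [316.2 244.2] [0.6248 0.0105 0.2451]
0.0317 30 roof [195.6 184.3] [322.9 262.3] edge [201.2 155.5] [316.9 234.9] [0.6313 0.0099 0.2453]
0.0317 35 roof [195.3 182.7] [323.2 253.7] edge [200.5 150.7] [317.7 225.6] [0.6377 0.0092 0.2462]
0.0317 25 roof [240.8 148.4] [275.2 163.8] edge [236.9 158.6] [271.  174.2] [0.6248 0.0105 0.2451]
0.0317 30 roof [240.1 148.5] [273.5 165. ] edge [235.4 158.6] [268.6 175.3] [0.6313 0.0099 0.2453]
0.0317 35 roof [239.3 148.3] [271.7 166.4] edge [233.9 158.2] [266.2 176.3] [0.6377 0.0092 0.2462]
scene [ 236   74   54   39 1012]
scene [ 236  117   52   59 1301]
scene [182 170  13  16 157]
scene [ 208  179   47   49 1289]
scene [ 175  229   61   44 1024]
scene [290 230  23  23 406]
```

Cap is held at about 30° on the approach line. I'll go down along the axis, then seat it with a softer grip.

Call:
{"name": "drive_tool", "arguments": {"increments": [[[-1,0.07,0.01,0.11,0],[-1,0.13,0.016,0.215,0],[-1,0.2,0.025,0.33,0],[-1,0.252,0.031,0.42,0],[-1,0.252,0.031,0.42,0]]], "squeeze": 20}}

```text
time_s: 26.15
tcp_pos: [0.6592, 0.0025, 0.2467]
eef_rot: [179.9, 0.2, -5.5]
contact_force: [-0.2, -0.1, -1.8]
gripper_width: 0.0154
gripper_force: 20.0
```

Call:
{"name": "drive_tool", "arguments": {"increments": [[[-1,0.012,0.002,0.02,0],[-1,0.023,0.003,0.04,0],[-1,0.023,0.003,0.04,0]]], "squeeze": 12}}

```text
time_s: 26.52
tcp_pos: [0.662, 0.0022, 0.2439]
eef_rot: [-180.0, -0.0, -5.5]
contact_force: [-0.9, 0.9, -1.4]
gripper_width: 0.0159
gripper_force: 12.0
```

Call:
{"name": "drive_tool", "arguments": {"increments": [[[-1,0.006,0.001,0.01,0],[-1,0.012,0.0015,0.02,0],[-1,0.012,0.0015,0.02,0]]]}}

```text
time_s: 26.9
tcp_pos: [0.6636, 0.0019, 0.2417]
eef_rot: [-180.0, -0.0, -5.5]
contact_force: [-0.8, 0.3, 0.8]
gripper_width: 0.0156
gripper_force: 12.0
```

Call:
{"name": "drive_tool", "arguments": {"increments": [[[-1,0.006,0.001,0.01,0],[-1,0.012,0.0015,0.02,0],[-1,0.012,0.0015,0.02,0]]], "squeeze": 6}}

```text
time_s: 27.28
tcp_pos: [0.6651, 0.0019, 0.2395]
eef_rot: [-180.0, -0.0, -5.5]
contact_force: [-1.9, 2.4, 3.8]
gripper_width: 0.0159
gripper_force: 6.0
```

Call:
{"name": "drive_tool", "arguments": {"increments": [[[-1,0.004,0.001,0.008,0],[-1,0.008,0.001,0.015,0],[-1,0.008,0.001,0.015,0]]]}}

```text
time_s: 27.65
tcp_pos: [0.6661, 0.0017, 0.2382]
eef_rot: [-180.0, -0.1, -5.5]
contact_force: [-2.5, 3.1, 6.4]
gripper_width: 0.0159
gripper_force: 6.0
```

```bash
python3 - <<'E'
from cap import *
s,im,m,g=look('w14.png');print(s['time_s'],s['tcp_pos'],s['contact_force'],s['moment'])
for h in(.0,-.005,-.011): print(h,tool(goal(h,7)).round(1))
fit('w14.png',s,m,(25,30,35))
m[224:]=0
for row in range(130,224,6):
    c=np.flatnonzero(m[row,180:340])+180;print(row,(c.min(),c.max()) if len(c) else None,end=' ')
s1,im,m,g=look('s14.png','scene');fit('s14.png',s,m,(25,30,35))
E
```

```text
27.65 [0.66608507 0.00170951 0.23822996] [-2.48474175  3.14768583  6.42070321] [ 1.22350338  1.05309681 -0.06342852]
0.0 [-7.4 -1.3 -9.8]
-0.005 [-4.9 -1.  -5.5]
-0.011 [-1.9 -0.6 -0.3]
0.0317 25 roof [195.8 186.2] [322.7 271. ] edge [201.8 160.6] [316.2 244.2] [0.6618 0.0022 0.1848]
0.0317 30 roof [195.6 184.2] [322.9 262.3] edge [201.3 155.4] [316.8 234.9] [0.6683 0.0015 0.1851]
0.0317 35 roof [195.3 182.6] [323.2 253.7] edge [200.5 150.6] [317.6 225.7] [0.6747 0.0009 0.186 ]
130 (np.int64(211), np.int64(320)) 136 (np.int64(211), np.int64(321)) 142 (np.int64(211), np.int64(318)) 148 (np.int64(211), np.int64(316)) 154 (np.int64(212), np.int64(306)) 160 (np.int64(208), np.int64(314)) 166 (np.int64(208), np.int64(311)) 172 (np.int64(209), np.int64(310)) 178 (np.int64(207), np.int64(308)) 184 (np.int64(206), np.int64(311)) 190 (np.int64(204), np.int64(315)) 196 (np.int64(202), np.int64(317)) 202 (np.int64(201), np.int64(318)) 208 (np.int64(198), np.int64(320)) 214 (np.int64(196), np.int64(322)) 220 (np.int64(195), np.int64(323)) 0.0317 25 roof [228.7 170.2] [262.6 186.3] edge [224.9 180. ] [258.6 196.4] [0.6618 0.0022 0.1848]
0.0317 30 roof [227.9 170.5] [260.9 187.4] edge [223.4 180.2] [256.2 197.4] [0.6683 0.0015 0.1851]
0.0317 35 roof [227.2 170.4] [259.1 188.6] edge [221.9 180. ] [253.8 198.4] [0.6747 0.0009 0.186 ]
```

Contact built up right at the ridge height (h ≈ -11 mm), which fits the cap sitting on the ridges. I'll ease open and check.

Call:
{"name": "drive_tool", "arguments": {"increments": [[[-0.4,0,0,0,0],[-0.4,0,0,0,0],[-0.4,0,0,0,0],[-0.4,0,0,0,0]]]}}

```text
time_s: 28.25
tcp_pos: [0.6658, 0.0012, 0.2369]
eef_rot: [180.0, 0.0, -5.5]
contact_force: [-0.2, -0.6, 0.4]
gripper_width: 0.0263
gripper_force: 0.0
```

```bash
cat >> cap.py <<'E'
def capmodel(f,phi,h,dx=0,dy=0):
    t=np.linspace(0,2*np.pi,180);O=M+h*AX+dx*CX+dy*CY;p=np.radians(phi);X=np.cos(p)*CX+np.sin(p)*CY;Y=np.cross(AX,X)
    c=lambda z:proj(f,O+.05*(np.cos(t)[:,None]*CX+np.sin(t)[:,None]*CY)+z*AX)
    bar=proj(f,[O+a*X+b*Y+.071*AX for a,b in((.037,.008),(.037,-.008),(-.037,-.008),(-.037,.008))])
    return c(.031),c(0.),bar
E
python3 - <<'E'
from cap import *
s,im,m,g=look('w15.png');print(s['time_s'],s['tcp_pos'],s['contact_force'],s['gripper_width'])
for h in(-.011,-.005,0):
    a,b,bar=capmodel('w15.png',7,h);print(h,a.min(0).round(1),a.max(0).round(1),b.min(0).round(1),b.max(0).round(1),bar.round(0).tolist())
for row in range(130,224,6):
    c=np.flatnonzero(m[row,180:340])+180;print(row,c.min(),c.max(),end='; ')
print();print(g[130:232:3,262]);d=cv2.absdiff(g,cv2.cvtColor(load('w14.png')[0],cv2.COLOR_BGR2GRAY));d[:,:]=d*(d>25);yy,xx=np.nonzero(d[:224]);print('moved px',len(yy),yy.mean() if len(yy) else 0,xx.mean() if len(yy) else 0)
s1,im,m,g=look('s15.png','scene');g0=cv2.cvtColor(load('s14.png')[0],cv2.COLOR_BGR2GRAY);d=cv2.absdiff(g,g0)>25;print('scene moved',d.sum(),[ (x.min(),x.max()) for x in np.nonzero(d)])
a,b,bar=capmodel('s15.png',7,-.011);print(a.min(0).round(1),a.max(0).round(1),b.min(0).round(1),b.max(0).round(1))
E
```

```text
28.25 [0.66577743 0.00115902 0.23688599] [-0.15689329 -0.57603823  0.35753923] 0.026306145263848106
-0.011 [192.  186.9] [319.7 265. ] [200.1 157.8] [316.1 237.3] [[236.0, 249.0], [263.0, 250.0], [263.0, 302.0], [243.0, 301.0]]
-0.005 [190.2 193.3] [320.5 270.9] [198.7 162.9] [316.8 242.3] [[235.0, 258.0], [262.0, 259.0], [263.0, 310.0], [242.0, 309.0]]
0 [188.7 198.9] [321.2 276. ] [197.4 167.4] [317.3 246.6] [[234.0, 265.0], [262.0, 267.0], [262.0, 317.0], [241.0, 315.0]]
130 210 318; 136 210 321; 142 210 318; 148 210 317; 154 211 306; 160 208 313; 166 207 311; 172 208 309; 178 206 308; 184 206 309; 190 204 312; 196 202 315; 202 199 317; 208 197 318; 214 196 320; 220 194 321; 
[235 235 235 235 235 236 244 251 246 243 225 216 219 209 208 208 208 209
 212 213 216 194 196 190 190 191 190 190 192 191 192 189 191 187]
moved px 1763 117.63187748156551 252.04991491775382
scene moved 737 [(np.int64(0), np.int64(259)), (np.int64(210), np.int64(454))]
[229.2 169.7] [261.7 188.4] [224.3 179.1] [256.7 198.1]
```

The cap hasn't moved after release: centred within ~1.5 mm, lower edge near row 157, so h ≈ -11 mm. Next I'll put the open fingers across the bar's middle as a loose fork and turn it backwards.

Call:
{"name": "drive_tool", "arguments": {"increments": [[[-0.2,0,-0.04,0,0],[-0.2,0,-0.04,0,0],[-0.2,-0.13,-0.04,0,0],[-0.2,-0.26,-0.04,0,0],[-0.2,-0.26,-0.04,0.07,0]]]}}

```text
time_s: 28.98
tcp_pos: [0.6344, 0.0093, 0.2301]
eef_rot: [-179.9, -0.1, -5.5]
contact_force: [0.6, 0.5, -0.2]
gripper_width: 0.0352
gripper_force: 0.0
```

Call:
{"name": "drive_tool", "arguments": {"increments": [[[-0.2,0,0,0.035,0],[-0.2,0,0,0.07,0],[-0.42,0,0,0.07,0],[-0.42,0,0,0.07,0]]]}}

```text
time_s: 29.48
tcp_pos: [0.6354, 0.009, 0.2202]
eef_rot: [180.0, 0.0, -5.5]
contact_force: [-0.9, -1.1, -0.3]
gripper_width: 0.0262
gripper_force: 0.0
```

Call:
{"name": "drive_tool", "arguments": {"increments": [[[-0.42,0,0,0,-0.02],[-0.42,0,0,0,-0.04],[-0.42,0,0,0,-0.06],[-0.42,0,0,0,-0.08],[-0.42,0,0,0,-0.08]]]}}

```text
time_s: 30.1
tcp_pos: [0.6353, 0.009, 0.2205]
eef_rot: [180.0, 0.0, 23.3]
contact_force: [-1.5, 0.3, -0.2]
gripper_width: 0.0255
gripper_force: 0.6
```

```bash
python3 - <<'E'
from cap import *
s=r.get_state();print(s['tcp_pos'],s['joints'].round(0))
print('Q err tool mm',tool(M+.053*AX+[0,0,.220-(M+.053*AX)[2]]).round(1))
snap('top','t16.png');im,*_=load('t16.png');a,b,bar=capmodel('t16.png',7,-.011);print(a.min(0),a.max(0),bar.round(0).tolist())
print(cv2.cvtColor(im,cv2.COLOR_BGR2GRAY)[140:190:3,228:280:3])
E
```

```text
[0.63527328 0.00900511 0.22046188] [ 18.  16.  -4.   0. -70.  95.]
Q err tool mm [-0.  -0.3  0.5]
[227.81228552 144.49357463] [271.70737928 186.61669802] [[245.0, 155.0], [252.0, 156.0], [250.0, 188.0], [243.0, 187.0]]
[[ 98 114 137 147 144 143 127 103  77  51  31  33  33  33  32  32 226  80]
 [ 35  32  37  48  47  39  30  36  35  34  35  34  33  33  32 127 109  83]
 [ 35  35  36  36  35  35  35  35  34  35  34  35  34  33  31 226  47  82]
 [ 65  43  35  35  35  35  35  35  35  34  34  34  33  34 235 119  69  59]
 [ 60  57  53  39  36  35  35  35  35  35  34  34  33 227  77 117  63  54]
 [ 50  45  41  36  35  35  36  35  35  34  35  33 238 136  19  93  65  74]
 [ 35  30  31  35  34  35  35  36  34  34 221 209  43  19  41  72  71  80]
 [ 89 116 161 166 101 104 128 192 231 202  62  19  19  19  35  76  78  42]
 [ 19  20  43  67 137 104  79  51  28  18  20  20  20  23  34  41  94 182]
 [ 19  20  22  22  20  19  19  21  20  20  20  21  19  28  78  78 134  74]
 [ 55  22  22  22  22  23  22  22  20  21  21  22  39  54  81  79  69  69]
 [202 221  23  22  23  23  21  22  21  21  54  48  54  78  51  29  77  67]
 [248 249 249 226  80  29  31  51  53  67 121  93  35  87  76  69 110 111]
 [249 249 249 249 206  43  64  98  92 148 149 190 148 178  67  91 136  97]
 [240 246 173  46  29  54 123 223 100 242 242 242 231  91 132 133 135  82]
 [138  92  29  62  54  24 125 244 123 241 241 157  70 131 134 135 138  93]
 [ 65  77  45  25  46  52 207 228  72  61 102 110 137 134 135 138 122  98]]
```

Call:
{"name": "drive_tool", "arguments": {"increments": [[[-0.42,0,0,0,-0.022],[-0.42,0,0,0,-0.044],[-0.42,0,0,0,-0.066],[-0.42,0,0,0,-0.084],[-0.42,0,0,0,-0.084]]]}}

```text
time_s: 30.78
tcp_pos: [0.6351, 0.0091, 0.2204]
eef_rot: [-180.0, 0.0, 53.4]
contact_force: [-1.0, -0.2, 1.0]
gripper_width: 0.0252
gripper_force: 1.1
```

```bash
cat >> cap.py <<'E'
def where(f):
    s,im,m,g=look(f);print(s['time_s'],s['tcp_pos'].round(4),'yaw',s['eef_rot'][2].round(1),'F',s['contact_force'].round(1),'Mz',s['moment'].round(2),'w',s['gripper_width'].round(4),s['gripper_force'])
    q=m.copy();q[224:]=0
    for row in range(120,224,8):
        c=np.flatnonzero(q[row,150:380])+150
        if len(c):print(row,c.min(),c.max(),end='; ')
    print()
    for h in(-.011,-.022,-.026):
        a,b,bar=capmodel(f,0,h);rows=[]
        for row in(192,208,220):
            k=np.abs(a[:,1]-row)<2.5;rows.append((row,a[k,0].min().round(),a[k,0].max().round()) if k.any() else (row,))
        print(h,'roof top',a.min(0).round(),a.max(0).round(),'edge',b.min(0).round(),b.max(0).round(),rows)
    return s,im,m,g
E
python3 - <<'E'
from cap import *
s,im,m,g=where('w17.png')
E
```

```text
Traceback (most recent call last):
  File "cap.py", line 29, in where
    s,im,m,g=look(f);print(s['time_s'],s['tcp_pos'].round(4),'yaw',s['eef_rot'][2].round(1),'F',s['contact_force'].round(1),'Mz',s['moment'].round(2),'w',s['gripper_width'].round(4),s['gripper_force'])
                                                                                                                                                          ^^^^^^^^^^^^^^^^^^^^^^^^
AttributeError: 'float' object has no attribute 'round'
```

```bash
sed -i "s/s\['gripper_width'\].round(4)/round(s['gripper_width'],4)/" cap.py; python3 - <<'E'
from cap import *
s,im,m,g=where('w18.png')
E
```

```text
30.825 [0.6351 0.0091 0.2204] yaw 53.3 F [-0.8 -0.5  1.2] Mz [-0.15  0.42 -0.02] w 0.0253 1.056710315606324
120 150 379; 128 150 379; 136 150 379; 144 150 379; 152 150 379; 160 150 372; 168 228 369; 176 222 366; 184 220 379; 192 219 377; 200 218 356; 208 219 372; 216 221 354; 
-0.011 roof top [221. 148.] [352. 272.] edge [240. 135.] [360. 248.] [(192, np.float64(221.0), np.float64(343.0)), (208, np.float64(222.0), np.float64(350.0)), (220, np.float64(225.0), np.float64(352.0))]
-0.022 roof top [228. 143.] [355. 263.] edge [247. 131.] [363. 241.] [(192, np.float64(228.0), np.float64(351.0)), (208, np.float64(231.0), np.float64(355.0)), (220, np.float64(235.0), np.float64(355.0))]
-0.026 roof top [231. 141.] [356. 260.] edge [249. 130.] [364. 239.] [(192, np.float64(231.0), np.float64(353.0)), (208, np.float64(234.0), np.float64(356.0)), (220, np.float64(239.0), np.float64(356.0))]
```

Call:
{"name": "drive_tool", "arguments": {"increments": [[[-0.42,0,0,0,-0.014],[-0.42,0,0,0,-0.028],[-0.42,0,0,0,-0.042],[-0.42,0,0,0,-0.042]]]}}

```text
time_s: 31.38
tcp_pos: [0.6355, 0.0092, 0.2204]
eef_rot: [180.0, -0.0, 68.5]
contact_force: [0.8, -0.6, 0.2]
gripper_width: 0.025
gripper_force: 0.0
```

```bash
python3 - <<'E'
from cap import *
s,im,m,g=where('w19.png')
E
```

```text
31.375 [0.6355 0.0092 0.2204] yaw 68.5 F [ 0.8 -0.6  0.2] Mz [-0.09 -0.09 -0.02] w 0.025 0.0
120 150 379; 128 150 379; 136 163 379; 144 238 379; 152 252 377; 160 245 379; 168 237 379; 176 232 379; 184 229 379; 192 228 379; 200 227 378; 208 228 379; 216 230 371; 
-0.011 roof top [223. 152.] [352. 283.] edge [244. 145.] [361. 262.] [(192, np.float64(224.0), np.float64(341.0)), (208, np.float64(223.0), np.float64(349.0)), (220, np.float64(225.0), np.float64(351.0))]
-0.022 roof top [231. 149.] [356. 275.] edge [250. 142.] [364. 255.] [(192, np.float64(232.0), np.float64(349.0)), (208, np.float64(231.0), np.float64(354.0)), (220, np.float64(233.0), np.float64(356.0))]
-0.026 roof top [234. 148.] [357. 272.] edge [252. 141.] [365. 253.] [(192, np.float64(234.0), np.float64(350.0)), (208, np.float64(234.0), np.float64(356.0)), (220, np.float64(237.0), np.float64(357.0))]
```

The left edge moved from column 218 to 228 in line with the model, so the cap has dropped to about -22 mm. Next I'll re-centre the fork lower on the bar and turn it clockwise.

Call:
{"name": "drive_tool", "arguments": {"increments": [[[-0.18,0,0,-0.03,0],[-0.18,0,0,-0.03,0.02],[-0.18,0,0,-0.03,0.04],[-0.18,0,0,-0.03,0.057],[-0.18,0,0,-0.03,0.057]]]}}

```text
time_s: 32.05
tcp_pos: [0.6354, 0.0091, 0.2242]
eef_rot: [180.0, -0.0, 48.1]
contact_force: [0.4, -0.3, 0.1]
gripper_width: 0.0359
gripper_force: 0.0
```

Call:
{"name": "drive_tool", "arguments": {"increments": [[[-0.18,0.022,0.04,0,0],[-0.18,0.022,0.04,0.05,0],[-0.18,0.022,0.04,0.1,0],[-0.18,0.022,0.04,0.117,0],[-0.18,0.022,0.04,0.117,0]]]}}

```text
time_s: 32.67
tcp_pos: [0.6404, 0.0078, 0.2096]
eef_rot: [-180.0, 0.0, 48.2]
contact_force: [-0.7, 0.1, -0.3]
gripper_width: 0.0361
gripper_force: 0.0
```

Call:
{"name": "drive_tool", "arguments": {"increments": [[[-0.39,0,0,0,0],[-0.39,0,0,0,0],[-0.39,0,0,0,0]]]}}

```text
time_s: 33.05
tcp_pos: [0.6406, 0.0079, 0.2101]
eef_rot: [180.0, -0.0, 48.1]
contact_force: [0.1, 0.1, -0.9]
gripper_width: 0.0268
gripper_force: 0.0
```

```bash
python3 - <<'E'
from cap import *
s,im,m,g=where('w20.png')
Q=M+.042*AX;print(tool([Q[0],Q[1],.210]).round(1))
E
```

```text
33.05 [0.6406 0.0079 0.2101] yaw 48.1 F [ 0.1  0.1 -0.9] Mz [-0.07 -0.07 -0.06] w 0.0268 0.0
120 239 379; 128 150 379; 136 150 379; 144 150 379; 152 150 369; 160 150 367; 168 150 379; 176 219 379; 184 216 378; 192 216 376; 200 216 374; 208 217 360; 216 220 354; 
-0.011 roof top [210. 153.] [349. 279.] edge [232. 137.] [357. 253.] [(192, np.float64(211.0), np.float64(335.0)), (208, np.float64(211.0), np.float64(344.0)), (220, np.float64(214.0), np.float64(348.0))]
-0.022 roof top [219. 147.] [352. 269.] edge [238. 132.] [359. 244.] [(192, np.float64(219.0), np.float64(344.0)), (208, np.float64(220.0), np.float64(350.0)), (220, np.float64(224.0), np.float64(352.0))]
-0.026 roof top [221. 145.] [353. 266.] edge [240. 130.] [360. 242.] [(192, np.float64(221.0), np.float64(347.0)), (208, np.float64(224.0), np.float64(352.0)), (220, np.float64(229.0), np.float64(353.0))]
[ 0.1 -0.2  0. ]
```

Call:
{"name": "drive_tool", "arguments": {"increments": [[[-0.39,0,0,0,0.025],[-0.39,0,0,0,0.05],[-0.39,0,0,0,0.075],[-0.39,0,0,0,0.1],[-0.39,0,0,0,0.12]]]}}

```text
time_s: 33.72
tcp_pos: [0.6389, 0.0084, 0.2108]
eef_rot: [-180.0, 0.1, 4.7]
contact_force: [-11.0, 4.8, 10.9]
gripper_width: 0.0298
gripper_force: 11.0
```

Call:
{"name": "drive_tool", "arguments": {"increments": [[[-0.39,0,0,0,0.01],[-0.39,0,0,0.03,0.02],[-0.39,0,0,0.058,0.03],[-0.39,0,0,0.058,0.03]]]}}

```text
time_s: 34.22
tcp_pos: [0.6405, 0.0079, 0.2031]
eef_rot: [180.0, -0.0, -5.8]
contact_force: [-0.4, 0.2, 0.8]
gripper_width: 0.0269
gripper_force: 0.9
```

Call:
{"name": "drive_tool", "arguments": {"increments": [[[-0.39,0,0,0,0.02],[-0.39,0,0,0,0.04],[-0.39,0,0,0,0.06],[-0.39,0,0,0,0.06]]]}}

```text
time_s: 34.72
tcp_pos: [0.6406, 0.0078, 0.203]
eef_rot: [-180.0, -0.0, -27.3]
contact_force: [0.6, 0.7, -0.2]
gripper_width: 0.0268
gripper_force: 0.2
```

```bash
python3 - <<'E'
from cap import *
s,im,m,g=where('w21.png')
Q=M+.040*AX;print(tool([Q[0],Q[1],.203]).round(1))
E
```

```text
34.725 [0.6406 0.0078 0.203 ] yaw -27.3 F [ 0.6  0.7 -0.2] Mz [ 0.02 -0.    0.01] w 0.0268 0.15710684360328742
120 167 303; 128 171 303; 136 176 305; 144 182 306; 152 185 313; 160 182 317; 168 180 320; 176 179 321; 184 178 322; 192 178 322; 200 177 321; 208 178 317; 216 181 312; 
-0.011 roof top [175. 154.] [331. 259.] edge [178. 123.] [317. 227.] [(192, np.float64(181.0), np.float64(331.0)), (208, np.float64(175.0), np.float64(330.0)), (220, np.float64(175.0), np.float64(325.0))]
-0.022 roof top [176. 142.] [326. 247.] edge [179. 114.] [313. 218.] [(192, np.float64(177.0), np.float64(326.0)), (208, np.float64(177.0), np.float64(322.0)), (220, np.float64(180.0), np.float64(313.0))]
-0.026 roof top [176. 138.] [324. 243.] edge [180. 111.] [312. 214.] [(192, np.float64(177.0), np.float64(323.0)), (208, np.float64(178.0), np.float64(317.0)), (220, np.float64(183.0), np.float64(308.0))]
[ 0.7 -0.4 -0. ]
```

Call:
{"name": "drive_tool", "arguments": {"increments": [[[-0.39,0,0,0,0.015],[-0.39,0,0,0,0.03],[-0.39,0,0,0,0.03]]]}}

```text
time_s: 35.15
tcp_pos: [0.6411, 0.0077, 0.2033]
eef_rot: [-180.0, -0.1, -38.1]
contact_force: [1.2, -1.2, 0.7]
gripper_width: 0.0269
gripper_force: 3.5
```

Call:
{"name": "drive_tool", "arguments": {"increments": [[[-0.39,0,0,0,0.012],[-0.39,0,0,0,0.024],[-0.39,0,0,0,0.024]]]}}

```text
time_s: 35.52
tcp_pos: [0.6413, 0.0077, 0.2038]
eef_rot: [-179.9, -0.1, -46.6]
contact_force: [1.7, -1.9, 3.7]
gripper_width: 0.0293
gripper_force: 12.7
```

```bash
python3 - <<'E'
from cap import *
s,im,m,g=where('w22.png')
E
```

```text
35.525 [0.6413 0.0077 0.2038] yaw -46.6 F [ 1.7 -1.9  3.7] Mz [-0.68 -0.62  0.52] w 0.0293 12.690975219011307
120 167 291; 128 167 289; 136 168 299; 144 169 303; 152 170 308; 160 171 306; 168 169 307; 176 168 310; 184 167 311; 192 168 311; 200 168 309; 208 169 306; 216 170 300; 
-0.011 roof top [169. 152.] [321. 266.] edge [167. 126.] [302. 236.] [(192, np.float64(181.0), np.float64(321.0)), (208, np.float64(172.0), np.float64(319.0)), (220, np.float64(170.0), np.float64(314.0))]
-0.022 roof top [169. 142.] [314. 255.] edge [166. 118.] [297. 226.] [(192, np.float64(172.0), np.float64(313.0)), (208, np.float64(169.0), np.float64(309.0)), (220, np.float64(169.0), np.float64(302.0))]
-0.026 roof top [168. 138.] [311. 251.] edge [166. 116.] [295. 223.] [(192, np.float64(170.0), np.float64(311.0)), (208, np.float64(168.0), np.float64(305.0)), (220, np.float64(170.0), np.float64(297.0))]
```

The torque rose to 0.5 N m with the fingers spreading, and the silhouette fits h = -26 mm, so the cap is home against its stop. I'll unload, open and retreat, then check.

Call:
{"name": "drive_tool", "arguments": {"increments": [[[-0.2,0,0,0,-0.02],[0.1,0,0,0,-0.04],[0.1,0,0,0,-0.06],[0.1,0,0,0,-0.09],[0.1,0,0,0,-0.09]]]}}

```text
time_s: 36.2
tcp_pos: [0.64, 0.008, 0.2023]
eef_rot: [180.0, 0.1, -14.4]
contact_force: [-0.4, -0.4, -0.4]
gripper_width: 0.0482
gripper_force: 0.0
```

Call:
{"name": "drive_tool", "arguments": {"increments": [[[0.1,0,0,-0.2,0],[0.1,0,0,-0.5,0],[0.1,-0.3,0,-0.9,0],[0.1,-0.6,0,-1,0],[0.1,-0.6,0,-1,0]]]}}

```text
time_s: 36.83
tcp_pos: [0.5696, 0.0264, 0.3253]
eef_rot: [-179.8, -0.2, -14.6]
contact_force: [0.9, 0.3, 0.4]
gripper_width: 0.0483
gripper_force: 0.0
```

```bash
python3 - <<'E'
from cap import *
s,im,m,g=where('w23.png')
f='w23.png'
for phi in(-8,0,8,16):
    print(phi,capmodel(f,phi,-.026)[2].round(1).tolist())
bar=capmodel(f,0,-.026)[2];u0,v0=bar.min(0).astype(int)-6;u1,v1=bar.max(0).astype(int)+7
print(u0,v0,u1,v1);print(g[v0:v1:3,u0-6:u1+6])
E
```

```text
36.825 [0.5696 0.0264 0.3253] yaw -14.6 F [0.9 0.3 0.4] Mz [ 0.02 -0.05 -0.  ] w 0.0483 0.0
120 217 301; 128 224 301; 136 237 277; 144 252 268; 168 202 205; 176 189 219; 184 186 223; 192 186 222; 200 191 218; 
-0.011 roof top [208.  52.] [309. 146.] edge [211.  40.] [304. 131.] [(192,), (208,), (220,)]
-0.022 roof top [209.  48.] [307. 141.] edge [212.  37.] [303. 126.] [(192,), (208,), (220,)]
-0.026 roof top [210.  46.] [307. 139.] edge [213.  35.] [303. 124.] [(192,), (208,), (220,)]
-8 [[254.5, 78.1], [273.3, 80.0], [262.8, 150.6], [247.4, 149.5]]
0 [[248.3, 79.3], [267.3, 78.5], [267.8, 149.9], [252.4, 150.4]]
8 [[242.5, 81.2], [261.1, 77.9], [272.7, 148.5], [257.4, 150.8]]
16 [[237.0, 84.0], [254.8, 78.1], [277.4, 146.6], [262.5, 150.7]]
242 72 274 157
[[255 255 255 ... 255 255 255]
 [255 255 255 ... 255 255 255]
 [255 255 255 ... 222 255 255]
 ...
 [ 80  79  79 ...  96  97  96]
 [ 75  76  76 ... 141 122 105]
 [ 76  78  80 ... 139 140 141]]
```

The bar's lower end spans columns 252–268, exactly as predicted for a 0° bar angle at -26 mm. The hand is clear of everything, so I'm handing it in.

```bash
python3 -c "
from plant import job
print(job.close_job())"
```

```text
the job is handed in; nothing more can be done
None
```

I handed the job in at about 37 s of the 67 s, with no verdict returned: by my measurements the tall tube is at the bottom of the well, the cap is released and screwed home against its stop (about 26 mm below the rim, bar at 0°), and I never moved near the stamp or the short tube.

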